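# Close the soaking box with the hook pole

### The job

Take the hook pole from its stand, hook it into the ring of the open hatch of the temperature soaking box and draw the hatch down with it, past its spring catch, until it is fully shut; keep it pressed home there with a steady 13 N or so (10 to 16 N) for two seconds, so that the seal seats. Then unhook the pole and hang it back in its stand as it hung. Keep the hand off the box and hatch (warmth spoils the gauges inside), never load the ring with more than 20 N, and leave the other things where they are.

Things in the scene. Friction and masses are not known exactly. Their poses are not given: they have to be found in the camera images.
- soak_box: Grey open-topped steel box, fixed, 172 x 140 x 68 mm. Origin on the worktop under the hinge line of its hatch; the box reaches 166 mm from there along its own -x (its front), y is along the hinge. Inside lie two gauges.
- hatch_hinge (a point): Mid-point of the hatch's hinge line, 75 mm above the worktop at the box's rear; the line runs along the box's y. Axes as the box.
- hatch (a joint): Opening angle: 0 = shut, level, on a hard stop; grows as the front edge rises; starts at 0.8 to 1.05. Aluminium frame with window, 168 x 140 x 6 mm. Drawing down takes 1 to 4 N at the ring. At 0.045 it meets a spring roller catch: 8 to 12 N push it past, then 1 to 6 N to the stop, where the load rises 5 N or more per mm. Shut, the catch holds it; let go above 0.02 it may come up again.
- pull_ring (a point): Centre of the brass pull ring on the front edge of the hatch: 187 mm from the hinge line, on the hatch's mid-line, in the hatch's plane. The ring stands upright across the front edge (its hole runs along the box's y, at every opening angle); hole 21 mm wide, wire 5 mm thick. Axes as the hatch (x from the ring to the hinge, y along the hole).
- pole_handle (a point): Centre of the hook pole's black square handle (18 x 18 mm, 58 mm tall), the place to grip from above; z up along the pole, axes parallel to the handle's faces. Pole 140 g, 140 mm tall overall.
- pole_collar (a point): On the pole's axis at the underside of its round collar (33 mm across, 5 mm thick), 34 mm below the handle's centre; same axes as the handle. The collar's underside rests on the stand's fork. Below it comes an 8 mm thick steel rod.
- pole_hook (a point): Middle of the hook's foot, on the pole's axis, 109 mm below the handle's centre; same axes. The foot is an 8 mm round bar along the pole's y. Its free end is 24 mm out at +y, with a nose reaching 7.5 mm below the bar's centre line; at -y the C-shaped back (inner face 20 mm out) joins it to the rod. Throat 43 mm high, open to +y. Bearing on the ring, this point is 7 mm below the ring's centre.
- pole_stand: Fixed steel stand with a fork whose slot is open to the stand's own +y; x is across the slot. Origin on the worktop under the pole's seat (where the pole's axis hangs).
- stand_seat (a point): Seat of the pole's axis on the top of the fork, 125 mm above the worktop; axes as the stand. The slot is 16 mm wide, goes 10 mm on to -y and 24 mm to +y; 3 mm high lips at the open end (19.5 to 23.5 mm out) keep the collar in. The pole starts hung here, turned up to 0.25 rad from the stand's axes.
- toolmaker_vise: Small loose steel vise, 58 x 125 x 40 mm, a bystander. Origin under its centre.
- gauge_block_12: Loose steel gauge block standing on end, 9 x 12 x 35 mm, a bystander. Origin under its centre.
- engineer_square: Loose steel square, 78 x 98 x 15 mm, a bystander. Origin under its centre.
- dust_brush: Loose flat brush with wooden handle, 37 x 165 x 10 mm, a bystander. Origin under its centre.
- hook_pole: The hook pole as a whole; origin as pole_collar.

How it is judged:
By the outcome, as a careful person would: the job done as asked, in the order asked, and still so for the second after the job is handed in, with the robot touching nothing.
It also fails if it takes over 72 s, if anything falls off the work surface, if the arm or the gripper's body presses on something with over 40 N, if the wrist force passes 120 N, or if a joint passes its speed limit or range.

### The arm

A 6-joint arm with a two-finger parallel gripper is mounted at the origin on a cart in front of the work surface, level with it; the furniture and walls round the work are solid. World frame = base frame: x ahead of the robot, y to its left, z up, the work surface at z = 0. Lengths are in m, angles in rad, forces in N, time in s.
With the tool pointing down it reaches from about 0.375 to 0.9 m from the base axis. Payload 3.1 kg.
Tool frame: the origin (TCP) lies at the very end of the fingers, on their centre line; the grasp point (between the pads) lies 19 mm behind it; z points along the fingers, y is the direction in which the jaws open and shut (so a half turn about z gives the same grasp; the last joint's range is limited). The gripper opens to 85 mm and grips with 20 to 120 N. Pads are 22 mm wide; open, the fingers measure 114 mm over their backs; the gripper's body (76 mm by 85 mm) begins 54 mm behind the grasp point. The pads swing forward as they close: fully open they stand 13 mm farther back than shut.
Start: joints at [-1.331, 0.527, 1.433, -0, 1.181, -0.178], TCP at [0.254, -0.571, 0.231] pointing down, gripper open.
Joint ranges: [-3.08, 3.08], [-0.75, 2.2], [0.22, 2.44], [-1.43, 4.57], [0, 2.65], [-2.85, 2.85]. Speed limits (rad/s): [2.79, 2.79, 3.14, 3.14, 3.14, 3.14].

### API

Orientations are given as [roll, pitch, yaw] about the fixed x, y, z axes, in that order (R = Rz(yaw) Ry(pitch) Rx(roll)).
In Python, from station import env gives the robot as it stands.
- The arm moves only by the tool step_arm, never from a script. Its argument "motion" is a list of rows, each an object of numbers: "hand": the opening, from 0 (shut) to 1 (fully open); "x", "y", "z": the shift along the tool's x, y, z each as a share of 0.25 m, from -1 to 1; "wx", "wy", "wz": the turn, a rotation vector about the tool's x, y, z each as a share of 6 degrees, from -1 to 1. A call has 1 to 12 rows; each row shifts and turns the pose as measured when the row begins, along the tool's axes as they then stand; what a row does not reach is not made up. A row lasts 1/12 s, in which the tool goes at most 41.7 mm and 7.16 degrees, less where a joint would pass 70% of its speed; a pose out of reach is approached as far as the arm can. A call with a number of a shift or a turn outside -1 to 1 is refused whole. A call with a gripper value outside its range is refused whole. The fingers move at their own pace and stop on an object; "force" is the grip in N (left out, the last holds). Time passes only in rows, so rows that do not move let the fingers close. It gives the time, the measured TCP pose, the force and the opening at its end, in the units of the state.
- env.read_state(): the state, without advancing time (a new reading comes with each control period).
- env.camera(name): name is "scene" or "side" or "wrist"; returns a dict with "color" (480x640x3 uint8, red, green, blue), "K" (3x3 intrinsics, pixels), "eye" and "orientation" of the camera in the world; the wrist camera has in their place "mount" (4x4, takes a point from camera to tool coordinates, whose origin is the TCP and whose axes are the flange's). Camera axes: x right, y up, looking along -z (the intrinsics and any distortion apply to the point x, -y, -z); pixel columns grow to the right and rows downward; lengths in m; the calibration is good to about 2 mm. A picture is of the moment at which its call begins: read the wrist's pose just before it. There is no depth.
- env.job_done(): hands the job in, once; it reports no verdict.
The state is a dict: "t": time; "joint_pos": joint angles; "qd": joint speeds; "joint_torque": joint torques, N m; "tcp_pos": TCP position; "orientation": TCP orientation; "wrist_force": force on the tool from outside, world axes, zero at the start; "moment": the same for the moment, N m; "finger_gap": opening from 0.0 (shut) to 1.0 (fully open).
Only numpy, scipy, OpenCV 4.12 (cv2) and the standard library are available. Lean on these libraries where they do the work, as an engineer would, in place of code of your own. Each camera call takes 0.05 s, during which the arm holds its last target.

## Working session

There is one attempt and no reset: what is moved stays moved. The work goes in short steps, Python scripts to look and compute and a tool call to move; the robot and the scene stay as the last step left them, time stands still between calls to the robot, and variables do not carry over. Pictures are saved under pics/ and viewed, and the job is handed in when it is done.

Besides the shell and the picture viewer there is one more tool, called after "Call:" as a command line: name --argument value ..., lists and objects as JSON in quotes. step_arm: Moves the arm, as the interface text tells. Its arguments: {"type":"object","properties":{"motion":{"type":"array"},"force":{"type":"number"}},"required":["motion"]}

```bash
ls; mkdir -p pics
python3 - <<'E'
from station import env
import cv2
s=env.read_state();print(s)
for n in ("scene","side","wrist"):
    c=env.camera(n);cv2.imwrite(f"pics/{n}0.png",c["color"][:,:,::-1])
    print(n,{k:v for k,v in c.items() if k!="color"})
E
```

```text
pics
{'t': 0.0, 'joint_pos': array([-1.33049276e+00,  5.28471450e-01,  1.43390431e+00,  1.94365769e-05,
        1.18141464e+00, -1.78524917e-01]), 'qd': array([-0.00181395, -0.00014385,  0.00080491, -0.00062687, -0.00015696,
        0.00069566]), 'joint_torque': array([-1.01064405e-03, -4.42349946e+01, -1.78025812e+01, -3.33347989e-04,
        8.56132829e-03,  1.08193486e-06]), 'tcp_pos': array([ 0.25402487, -0.57025949,  0.23032975]), 'orientation': array([-3.13943302e+00, -4.07952109e-04,  4.18820647e-01]), 'wrist_force': array([ 0.26600033, -0.5737188 , -0.0549677 ]), 'moment': array([ 0.02700715,  0.00265346, -0.01723331]), 'finger_gap': 1.003291529186227}
scene {'K': array([[497.95375045,   0.        , 314.09460493],
       [  0.        , 497.95375045, 237.35415313],
       [  0.        ,   0.        ,   1.        ]]), 'eye': array([-0.29415887,  0.34588202,  0.69478976]), 'orientation': array([ 1.03024557,  0.01598614, -2.20643075])}
side {'K': array([[523.29244202,   0.        , 313.94505992],
       [  0.        , 523.29244202, 233.98161649],
       [  0.        ,   0.        ,   1.        ]]), 'eye': array([ 0.13825267, -1.09210426,  0.503667  ]), 'orientation': array([ 1.18286   ,  0.02514279, -0.41254707])}
wrist {'K': array([[411.31832434,   0.        , 319.55437486],
       [  0.        , 411.31832434, 239.75254483],
       [  0.        ,   0.        ,   1.        ]]), 'mount': array([[ 1.43356251e-04,  9.65671227e-01,  2.59767322e-01,
         6.47971225e-02],
       [ 9.99999675e-01, -3.44490039e-04,  7.28759540e-04,
        -3.08211367e-04],
       [ 7.93229374e-04,  2.59767133e-01, -9.65670962e-01,
        -1.41815491e-01],
       [ 0.00000000e+00,  0.00000000e+00,  0.00000000e+00,
         1.00000000e+00]])}
```

View pics/scene0.png

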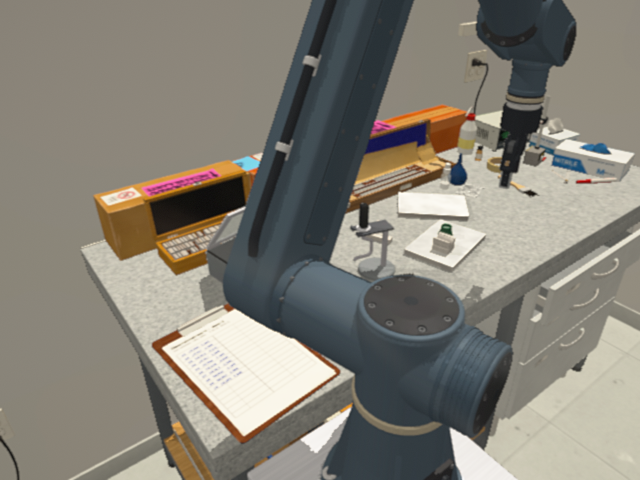

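View pics/side0.png

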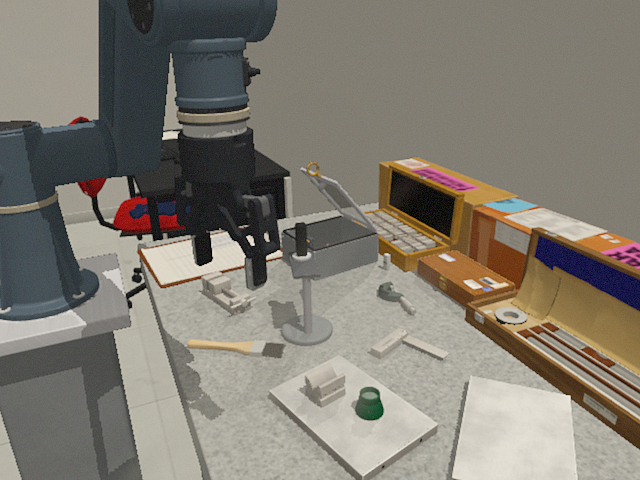

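View pics/wrist0.png

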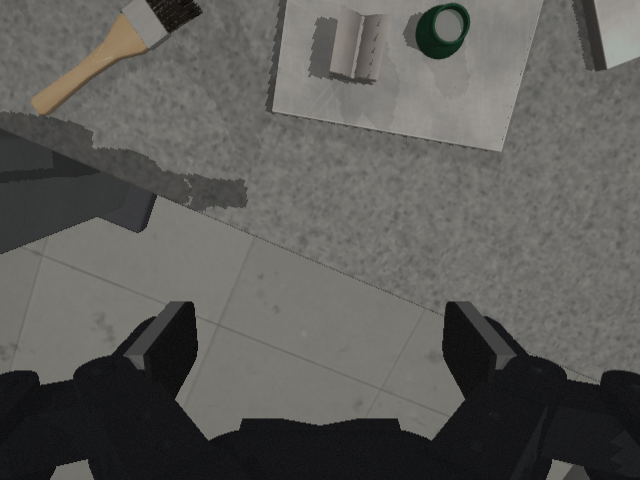

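```bash
cat > h.py <<'E'
import numpy as np, cv2
from scipy.spatial.transform import Rotation as Ro
from station import env
def R(o): return Ro.from_euler('xyz',o).as_matrix()
def campose(c,s=None):
    if 'eye' in c: return R(c['orientation']),np.array(c['eye'])
    T=R(s['orientation']); M=c['mount']
    return T@M[:3,:3], T@M[:3,3]+s['tcp_pos']
def ray(c,uv,s=None):
    Rm,e=campose(c,s); K=c['K']
    d=np.array([(uv[0]-K[0,2])/K[0,0],-(uv[1]-K[1,2])/K[1,1],-1.]); d=Rm@d
    return e,d/np.linalg.norm(d)
def atz(c,uv,z,s=None):
    e,d=ray(c,uv,s); return e+d*(z-e[2])/d[2]
def proj(c,P,s=None):
    Rm,e=campose(c,s); K=c['K']; p=(np.atleast_2d(P)-e)@Rm
    return np.c_[K[0,0]*p[:,0]/-p[:,2]+K[0,2], -K[1,1]*p[:,1]/-p[:,2]+K[1,2]]
def tri(rs):
    A=np.zeros((3,3));b=np.zeros(3)
    for e,d in rs:
        Q=np.eye(3)-np.outer(d,d);A+=Q;b+=Q@e
    p=np.linalg.solve(A,b); return p,[np.linalg.norm((np.eye(3)-np.outer(d,d))@(p-e)) for e,d in rs]
def crop(c,name,x0,y0,w,h,f):
    im=c['color'][y0:y0+h,x0:x0+w,::-1]
    cv2.imwrite('pics/'+name,cv2.resize(im,None,fx=f,fy=f,interpolation=cv2.INTER_CUBIC))
E
python3 - <<'E'
from h import *
c=env.camera("side")
crop(c,"s1a.png",270,210,80,140,4); crop(c,"s1b.png",270,150,130,140,4)
c=env.camera("scene"); crop(c,"c1a.png",200,180,220,110,3)
E
```

```text
(no output)
```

View pics/s1a.png

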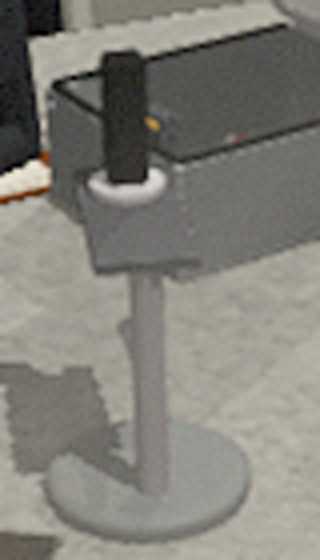

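View pics/s1b.png

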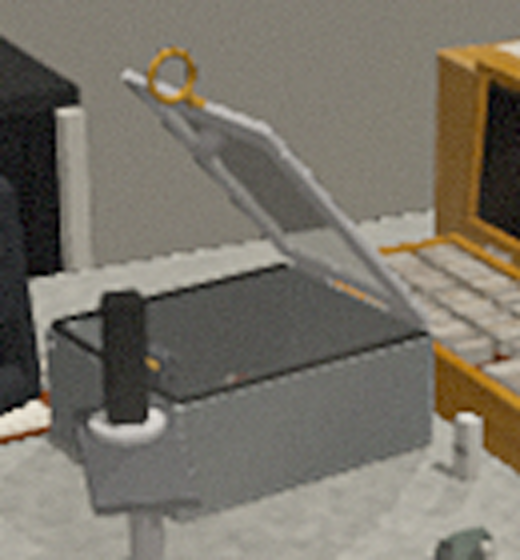

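View pics/c1a.png

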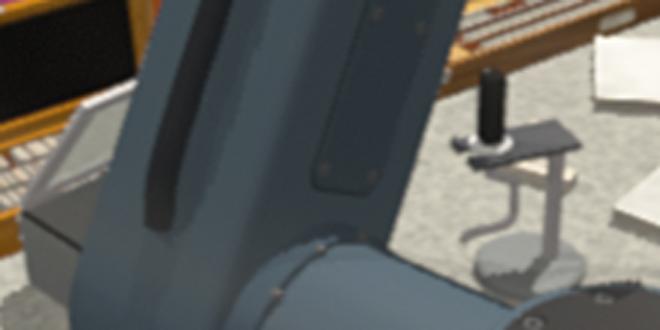

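Run:
```python
from h import *
c=env.camera("side");d=env.camera("scene")
print(tri([ray(c,(270+124/4,210+54/4)),ray(d,(200+491/3,180+71/3))]))
print('collar',tri([ray(c,(270+127/4,210+181/4)),ray(d,(200+491/3,180+141/3))]))
print('top side z.188',atz(c,(270+124/4,210+54/4),.188), atz(d,(200+491/3,180+71/3),.188))
for n,p in dict(frontR=(180,402),rearR=(430,335),frontL=(52,328)).items(): print(n,atz(c,(270+p[0]/4,150+p[1]/4),.068))
print(ray(c,(270+172/4,150+75/4)))
```

```text
(array([ 0.44174712, -0.32429347,  0.18635253]), [np.float64(7.619552588110255e-05), np.float64(7.61955258811531e-05)])
collar (array([ 0.4401744 , -0.32523047,  0.12750209]), [np.float64(0.000592839644063673), np.float64(0.0005928396440637092)])
top side z.188 [ 0.44006793 -0.3284298   0.188     ] [ 0.43949554 -0.32219429  0.188     ]
frontR [ 0.52195319 -0.19345305  0.068     ]
rearR [ 0.68024912 -0.17305717  0.068     ]
frontL [ 0.49893033 -0.06843239  0.068     ]
(array([ 0.13825267, -1.09210426,  0.503667  ]), array([ 0.37941139,  0.88772872, -0.26073881]))
```

Call:
step_arm --motion '[{"x": 0.116, "y": -0.08, "z": -0.085}, {"x": 0.116, "y": -0.08, "z": -0.085}, {"x": 0.116, "y": -0.08, "z": -0.085}, {"x": 0.116, "y": -0.08, "z": -0.085}, {"x": 0.116, "y": -0.08, "z": -0.085}, {"x": 0.116, "y": -0.08, "z": -0.085}, {"x": 0.116, "y": -0.08, "z": -0.085}, {"x": 0.116, "y": -0.08, "z": -0.085}, {"x": 0}]'

```text
validation failed for argument at $.mo...
```

Run:
```python
from h import *
s=env.read_state();c=env.camera("wrist");print(s['t'],s['tcp_pos'],s['orientation'],s['wrist_force'])
cv2.imwrite("pics/w2.png",c['color'][:,:,::-1])
c=env.camera("scene");cv2.imwrite("pics/c2.png",c['color'][:,:,::-1])
```

```text
0.35 [ 0.25415357 -0.57080292  0.23107111] [-3.14107274e+00 -7.52106904e-05  4.18839107e-01] [-0.16734879 -0.07103513 -0.18378551]
```

View pics/w2.png

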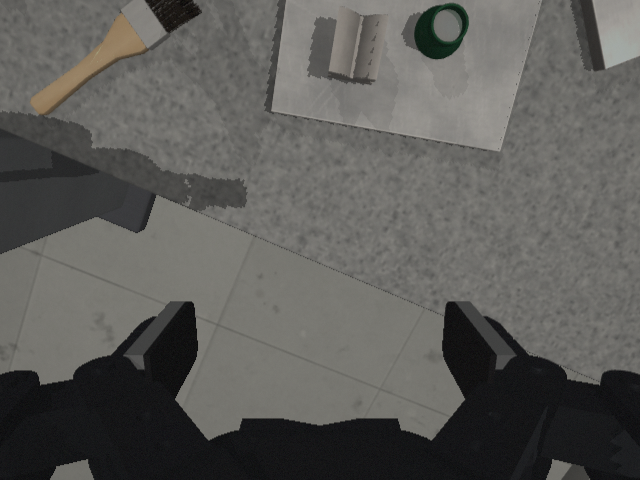

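View pics/c2.png

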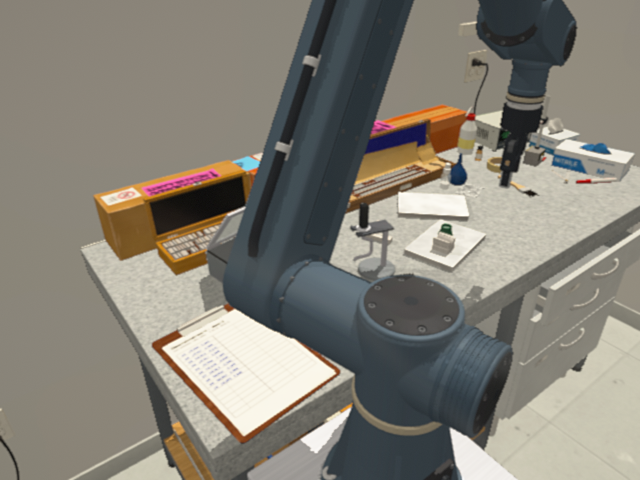

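Call:
step_arm --motion '[{"hand": 1, "x": 0.116, "y": -0.08, "z": -0.085, "wx": 0, "wy": 0, "wz": 0}, {"hand": 1, "x": 0.116, "y": -0.08, "z": -0.085, "wx": 0, "wy": 0, "wz": 0}, {"hand": 1, "x": 0.116, "y": -0.08, "z": -0.085, "wx": 0, "wy": 0, "wz": 0}, {"hand": 1, "x": 0.116, "y": -0.08, "z": -0.085, "wx": 0, "wy": 0, "wz": 0}, {"hand": 1, "x": 0.116, "y": -0.08, "z": -0.085, "wx": 0, "wy": 0, "wz": 0}, {"hand": 1, "x": 0.116, "y": -0.08, "z": -0.085, "wx": 0, "wy": 0, "wz": 0}, {"hand": 1, "x": 0.116, "y": -0.08, "z": -0.085, "wx": 0, "wy": 0, "wz": 0}, {"hand": 1, "x": 0.116, "y": -0.08, "z": -0.085, "wx": 0, "wy": 0, "wz": 0}, {"hand": 1, "x": 0, "y": 0, "z": 0, "wx": 0, "wy": 0, "wz": 0}]'

```text
t: 1.2
tcp_pos: [0.4035, -0.3264, 0.4043]
orientation: [-3.139, -0.005, 0.411]
wrist_force: [-0.4, -0.7, -0.1]
finger_gap: 0.996
```

Run:
```python
from h import *
s=env.read_state();c=env.camera("wrist");print(s['t'],s['tcp_pos'],s['orientation'],s['wrist_force'])
import pickle;pickle.dump((s,c),open('v2.pkl','wb'))
cv2.imwrite("pics/w3.png",c['color'][:,:,::-1])
c=env.camera("scene");cv2.imwrite("pics/c3.png",c['color'][:,:,::-1])
```

```text
1.2 [ 0.40353724 -0.32643403  0.40426055] [-3.13878498 -0.00459319  0.41113264] [-0.41715289 -0.72276118 -0.11671715]
```

View pics/w3.png

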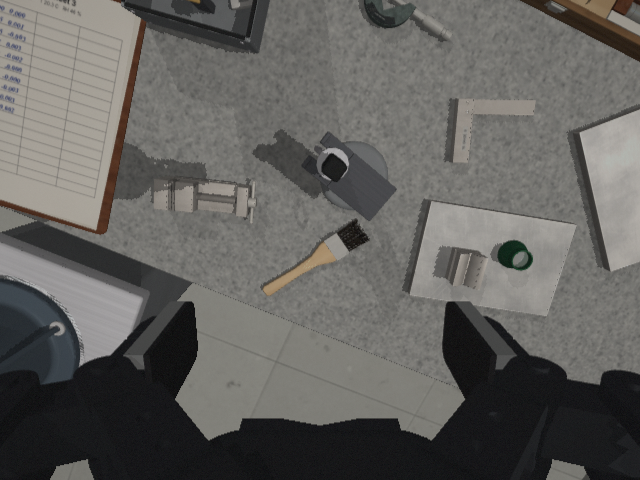

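View pics/c3.png

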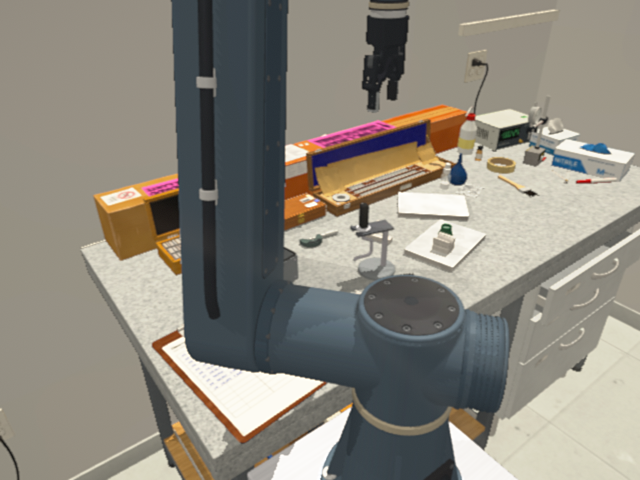

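Run:
```python
from h import *
import pickle;s,c=pickle.load(open('v2.pkl','rb'))
crop(c,"w3a.png",290,120,120,110,6)
crop(c,"w3b.png",110,0,180,60,4)
```

```text
(no output)
```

View pics/w3a.png

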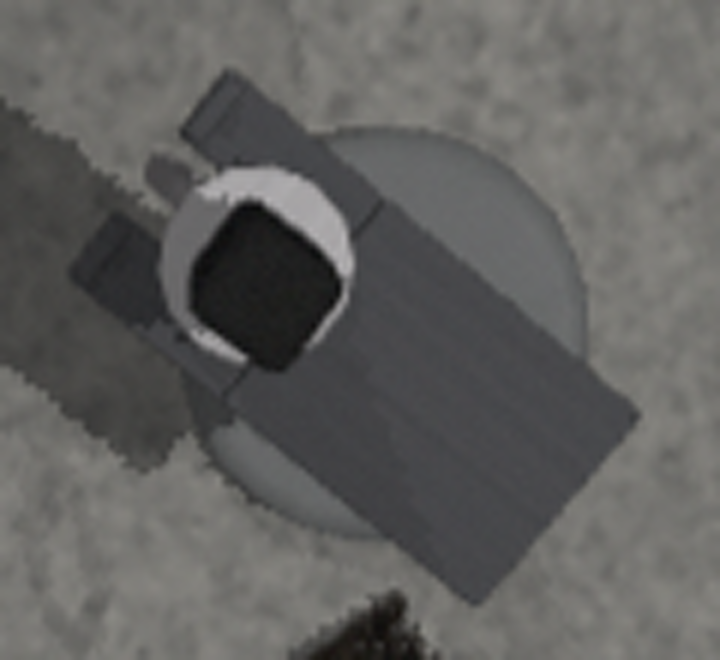

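View pics/w3b.png

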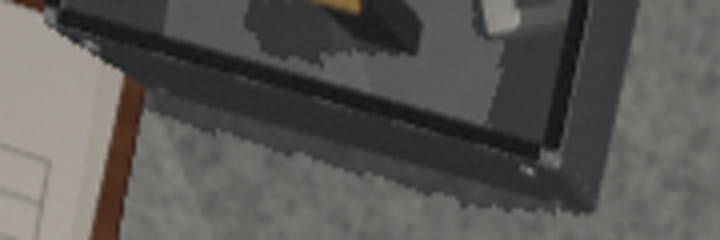

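Run:
```python
from h import *
import pickle;s,c=pickle.load(open('v2.pkl','rb'))
f=lambda p,z:atz(c,(290+(p[0]+.5)/6-.5,120+(p[1]+.5)/6-.5),z,s)
P={k:f(p,.125) for k,p in dict(tR=(230,68),rR=(640,413),rL=(475,605),tL=(70,270)).items()}
for k,v in P.items(): print(k,v)
for a,b in (('tR','rR'),('tL','rL'),('tL','tR'),('rL','rR')):
    d=P[a]-P[b];print(a,b,np.linalg.norm(d),np.degrees(np.arctan2(d[1],d[0])))
# handle
g=c['color'][120:230,290:410].astype(int).max(2)
m=(g<36).astype(np.uint8); n,l,st,ce=cv2.connectedComponentsWithStats(m)
k=l[120+0-120+47,45]; print(k,st[k],ce[k])
ys,xs=np.nonzero(l==k)
W=np.array([atz(c,(290+x,120+y),.188,s)[:2] for x,y in zip(xs,ys)])
r=cv2.minAreaRect((W*1000).astype(np.float32));print(r)
# seen front corner cand (tool centre)
b=lambda p,z:atz(c,(110+(p[0]+.5)/4-.5,(p[1]+.5)/4-.5),z,s)
A=b((548,157),.068);B=b((52,18),.068);C=b((585,0),.068);print(A,B,C,np.degrees(np.arctan2(*(B-A)[1::-1])),np.linalg.norm(A-B),np.degrees(np.arctan2(*(C-A)[1::-1])))
```

```text
tR [ 0.46526048 -0.30700901  0.125     ]
rR [ 0.44115178 -0.39426228  0.125     ]
rL [ 0.3995599  -0.38277808  0.125     ]
tL [ 0.42439239 -0.29561089  0.125     ]
tR rR 0.09052272735847275 74.55414513795614
tL rL 0.09063537741675887 74.09862455604883
tL tR 0.042427798389062236 164.41620575962912
rL rR 0.04314825003755803 164.56429144589407
1 [ 32  34  25  28 443] [43.33634312 47.34988713]
((438.7174377441406, -322.4868469238281), (19.14665412902832, 18.042842864990234), 76.41983795166016)
[ 0.51775984 -0.1900269   0.068     ] [ 0.49707554 -0.05904453  0.068     ] [ 0.55665805 -0.18544308  0.068     ] 98.97385077339493 0.13260551211165614 6.720822630623767
```

Call:
step_arm --motion '[{"hand": 1, "x": 0.1, "y": -0.09, "z": -0.033, "wx": 0, "wy": 0, "wz": 0.45}, {"hand": 1, "x": 0.1, "y": -0.09, "z": -0.033, "wx": 0, "wy": 0, "wz": 0.45}, {"hand": 1, "x": 0.1, "y": -0.1, "z": -0.033, "wx": 0, "wy": 0, "wz": 0.45}, {"hand": 1, "x": 0.1, "y": -0.1, "z": -0.033, "wx": 0, "wy": 0, "wz": 0.45}, {"hand": 1, "x": 0.09, "y": -0.1, "z": -0.033, "wx": 0, "wy": 0, "wz": 0.45}, {"hand": 1, "x": 0.09, "y": -0.1, "z": -0.033, "wx": 0, "wy": 0, "wz": 0.45}, {"hand": 1, "x": 0, "y": 0, "z": 0, "wx": 0, "wy": 0, "wz": 0}, {"hand": 1, "x": 0, "y": 0, "z": 0, "wx": 0, "wy": 0, "wz": 0}]'

```text
t: 1.97
tcp_pos: [0.4984, -0.1545, 0.44]
orientation: [-3.127, 0.021, 0.093]
wrist_force: [-0.8, -0.0, -0.7]
finger_gap: 1.004
```

```bash
cat > snap.py <<'E'
from h import *
import pickle,sys
n=sys.argv[1]
s=env.read_state();c=env.camera("wrist");print(s['t'],s['tcp_pos'],s['orientation'],s['wrist_force'],s['joint_pos'])
pickle.dump((s,c),open(n+'.pkl','wb'))
cv2.imwrite(f"pics/{n}.png",c['color'][:,:,::-1])
E
python3 snap.py w4
```

```text
1.9667 [ 0.49840463 -0.15447467  0.44001616] [-3.12702348  0.02061586  0.0925848 ] [-0.83472732 -0.02540825 -0.65616966] [-5.15027275e-01  2.14320810e-01  1.35143849e+00  1.93470490e-04
  1.60107631e+00  9.63337854e-01]
```

View pics/w4.png

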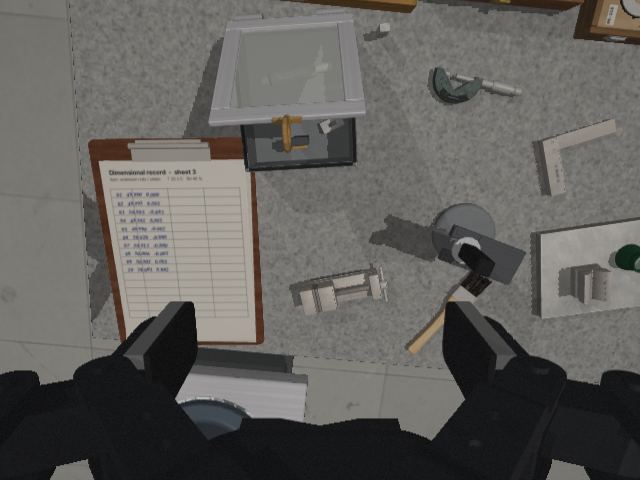

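Run:
```python
from h import *
import pickle;s,c=pickle.load(open('w4.pkl','rb'))
crop(c,"w4a.png",200,5,180,170,4)
crop(c,"w4b.png",425,195,110,95,6)
d=env.camera("side");crop(d,"s4.png",270,150,130,140,4)
pickle.dump(d,open('side4.pkl','wb'))
```

```text
(no output)
```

View pics/w4a.png

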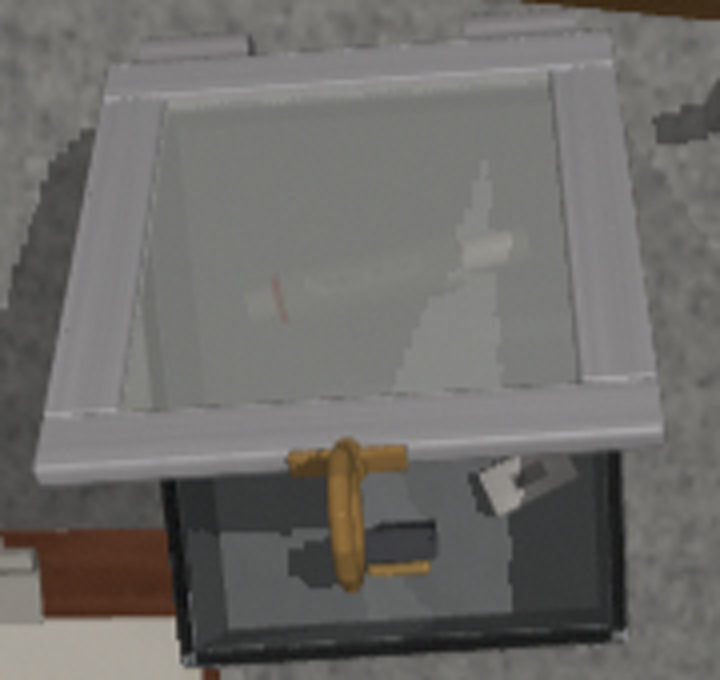

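View pics/w4b.png

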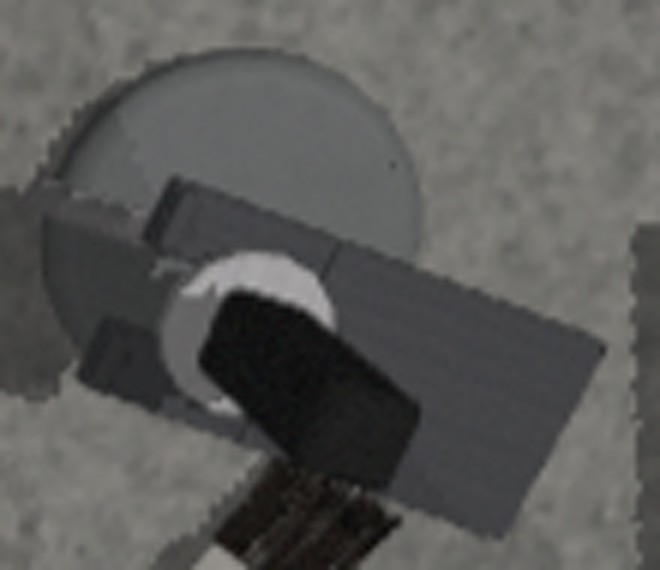

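View pics/s4.png

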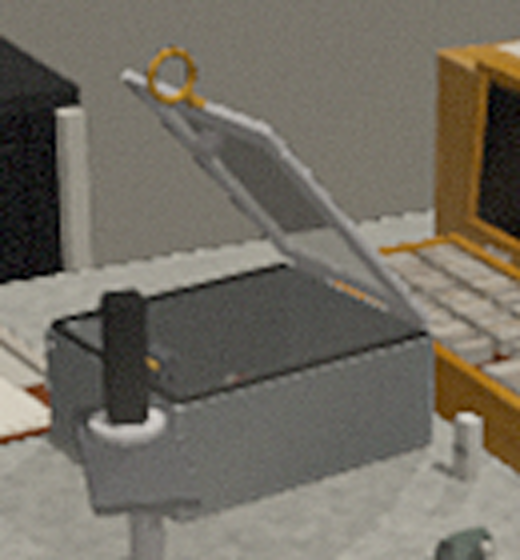

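```bash
cat > fit.py <<'E'
from h import *
import pickle
from scipy.optimize import least_squares
s4,c4=pickle.load(open('w4.pkl','rb'));s3,c3=pickle.load(open('v2.pkl','rb'));d=pickle.load(open('side4.pkl','rb'))
u=lambda p,x0,y0,f:np.array([x0+(p[0]+.5)/f-.5,y0+(p[1]+.5)/f-.5])
ob=[]
for k,p in dict(ring=(346,514),FL=(188,660),FR=(625,632)).items(): ob.append((c4,s4,k,u(p,200,5,4)))
ob.append((c3,s3,'FR',u((548,157),110,0,4)))
for k,p in dict(ring=(172,75),FR=(180,402),RR=(430,340),FL=(52,328)).items(): ob.append((d,None,k,u(p,270,150,4)))
def pts(q):
    x,y,yaw,th=q[:4]; Rz=Ro.from_euler('z',yaw).as_matrix(); o=np.array([x,y,0])
    L=dict(ring=(-.187*np.cos(th),0,.075+.187*np.sin(th)),FL=(-.166,.07,.068),FR=(-.166,-.07,.068),RR=(.006,-.07,.068))
    return {k:o+Rz@np.array(v) for k,v in L.items()}
def res(q,full=False):
    P=pts(q); r=[proj(c,P[k],s)[0]-p for c,s,k,p in ob]
    return r if full else np.ravel(r)
if __name__=="__main__":
    r=least_squares(res,[.68,-.1,.13,.9],loss='soft_l1')
    print(r.x,pts(r.x)); 
    for o,e in zip(ob,res(r.x,True)): print(o[2],e.round(2))
E
python3 fit.py
```

```text
[ 0.67238641 -0.09851423  0.15218664  0.86335881] {'ring': array([ 0.55226193, -0.11693802,  0.21712555]), 'FL': array([ 0.49769306, -0.05448887,  0.068     ]), 'FR': array([ 0.51891704, -0.19287074,  0.068     ]), 'RR': array([ 0.68892905, -0.16679556,  0.068     ])}
ring [-0.3  -0.41]
FL [-2.75 -0.08]
FR [1.03 0.26]
FR [2.88 0.08]
ring [-0.84  0.6 ]
FR [-1.1   0.55]
RR [ 2.38 -2.51]
FL [-2.31 -1.6 ]
```

```bash
cat > fit2.py <<'E'
from fit import *
import fit
for k,p in dict(HFL=(37,480),HFR=(662,440),HRL=(107,66),HRR=(612,34)).items(): ob.append((c4,s4,k,u(p,200,5,4)))
def pts(q):
    x,y,yaw,th,w,f,rr,h0,h1,hz=q; Rz=Ro.from_euler('z',yaw).as_matrix(); o=np.array([x,y,0])
    c,s=np.cos(th),np.sin(th)
    H=lambda r,yy,n:(-r*c+n*s,yy,.075+r*s+n*c)
    L=dict(ring=(-.187*c,0,.075+.187*s),FL=(-f,w,.068),FR=(-f,-w,.068),RR=(rr,-w,.068),
      HFL=H(h1,.07,hz),HFR=H(h1,-.07,hz),HRL=H(h0,.07,hz),HRR=H(h0,-.07,hz))
    return {k:o+Rz@np.array(v) for k,v in L.items()}
fit.pts=pts
def res2(q):
    pr=(np.array(q[4:])-[.069,.166,.006,.003,.171,.0])/[.003,.002,.003,.004,.004,.003]
    return np.r_[res(q),pr]
if __name__=="__main__":
    r=least_squares(res2,[.68,-.1,.13,.9,.07,.166,.006,.0,.168,0],loss='soft_l1')
    print(r.x.round(4),pts(r.x)['ring']); 
    for o,e in zip(ob,res(r.x,True)): print(o[2],e.round(2))
E
python3 fit2.py
python3 - <<'E'
from h import *
import pickle
from fit import *
# stand: fork corners in w4, handle corners
f=lambda p,z:atz(c4,u(p,425,195,6),z,s4)
P={k:f(p,z) for k,p,z in (('tR',(177,178),.128),('rR',(605,348),.125),('rL',(498,540),.125),('tL',(78,378),.125))}
print(P)
for a,b in (('tR','rR'),('tL','rL'),('tL','tR'),('rL','rR')):
    e=P[a]-P[b];print(a,b,np.linalg.norm(e),np.degrees(np.arctan2(e[1],e[0])))
print('collar',f((249,333),.130))
E
```

```text
[ 6.721e-01 -9.900e-02  1.523e-01  8.643e-01  6.730e-02  1.656e-01
  2.800e-03  1.600e-03  1.693e-01 -7.000e-04] [ 0.5521278  -0.11743598  0.21724097]
ring [ 0.26 -0.19]
FL [-0.2  -0.24]
FR [-0.8   0.35]
FR [ 0.83 -0.53]
ring [-0.81  0.61]
FR [-1.68  0.18]
RR [ 0.47 -2.47]
FL [-1.62 -1.17]
HFL [-0.66 -0.09]
HFR [1.26 0.01]
HRL [0.18 0.56]
HRR [ 0.07 -0.32]
{'tR': array([ 0.4667958 , -0.30487693,  0.128     ]), 'rR': array([ 0.44074187, -0.3936578 ,  0.125     ]), 'rL': array([ 0.399639  , -0.38200622,  0.125     ]), 'tL': array([ 0.42488636, -0.29420475,  0.125     ])}
tR rR 0.09257348153885236 73.64497002316092
tL rL 0.09135932758138654 73.95738512133634
tL tR 0.04335085305064255 165.71335217526902
rL rR 0.042722414059068 164.1733630922897
collar [ 0.43852622 -0.32333884  0.13      ]
```

```bash
cat > plan.py <<'E'
from h import *
# total shift in current tool axes & rotvec shares for a target; per-row list
def plan(x,y,z,yaw,n,s=None,hold=0,pr=True):
    s=s or env.read_state(); p0=s['tcp_pos']; R0=R(s['orientation']); R1=R([np.pi,0,yaw])
    rv=Ro.from_matrix(R0.T@R1).as_rotvec(); dp=(np.array([x,y,z])-p0)
    print('t',round(s['t'],2),'p',p0.round(4),'rpy',s['orientation'].round(4),'F',s['wrist_force'].round(2),'gap',round(s['finger_gap'],3),'dist',dp.round(4),'turn deg',np.degrees(rv).round(2))
    for i in range(n):
        Ri=R0@Ro.from_rotvec(rv*(i+.5)/n).as_matrix()
        sh=(Ri.T@dp)/n/.25; w=np.degrees(rv)/n/6
        if i in (0,n//2,n-1): print(i,dict(zip('x y z'.split(),sh.round(3))),dict(zip(('wx','wy','wz'),w.round(3))), 'norm mm',round(250*np.linalg.norm(sh),1))
if __name__=="__main__":
    import sys; a=list(map(float,sys.argv[1:])); plan(*a[:4],int(a[4]))
E
python3 plan.py .4386 -.3235 .28 -.237 7
```

```text
t 2.07 p [ 0.4979 -0.1552  0.4399] rpy [-3.1264  0.0207  0.0906] F [ 0.62 -0.44 -1.41] gap 1.0 dist [-0.0593 -0.1683 -0.1599] turn deg [-0.67  1.32 18.76]
0 {'x': np.float64(-0.038), 'y': np.float64(0.095), 'z': np.float64(0.091)} {'wx': np.float64(-0.016), 'wy': np.float64(0.031), 'wz': np.float64(0.447)} norm mm 34.2
3 {'x': np.float64(-0.026), 'y': np.float64(0.099), 'z': np.float64(0.091)} {'wx': np.float64(-0.016), 'wy': np.float64(0.031), 'wz': np.float64(0.447)} norm mm 34.2
6 {'x': np.float64(-0.013), 'y': np.float64(0.101), 'z': np.float64(0.091)} {'wx': np.float64(-0.016), 'wy': np.float64(0.031), 'wz': np.float64(0.447)} norm mm 34.2
```

Call:
step_arm --motion '[{"hand": 1, "x": -0.038, "y": 0.095, "z": 0.091, "wx": -0.016, "wy": 0.031, "wz": 0.45}, {"hand": 1, "x": -0.034, "y": 0.097, "z": 0.091, "wx": -0.016, "wy": 0.031, "wz": 0.45}, {"hand": 1, "x": -0.03, "y": 0.098, "z": 0.091, "wx": -0.016, "wy": 0.031, "wz": 0.45}, {"hand": 1, "x": -0.026, "y": 0.099, "z": 0.091, "wx": -0.016, "wy": 0.031, "wz": 0.45}, {"hand": 1, "x": -0.022, "y": 0.1, "z": 0.091, "wx": -0.016, "wy": 0.031, "wz": 0.45}, {"hand": 1, "x": -0.017, "y": 0.1, "z": 0.091, "wx": -0.016, "wy": 0.031, "wz": 0.45}, {"hand": 1, "x": -0.013, "y": 0.1, "z": 0.091, "wx": -0.016, "wy": 0.031, "wz": 0.45}, {"hand": 1, "x": 0, "y": 0, "z": 0, "wx": 0, "wy": 0, "wz": 0}, {"hand": 1, "x": 0, "y": 0, "z": 0, "wx": 0, "wy": 0, "wz": 0}]'

```text
t: 2.82
tcp_pos: [0.4272, -0.3444, 0.2686]
orientation: [-3.141, 0.004, -0.273]
wrist_force: [-0.4, -0.1, 0.6]
finger_gap: 1.001
```

```bash
python3 snap.py w5;python3 plan.py .4386 -.3235 .14 -.237 7
```

```text
2.8167 [ 0.42723954 -0.34442314  0.26862582] [-3.14120727  0.00367829 -0.27336107] [-0.41146195 -0.13967494  0.64868534] [-0.88117204  0.38261288  1.57789297 -0.00192627  1.18432705  0.963715  ]
t 2.87 p [ 0.427  -0.3443  0.2685] rpy [ 3.1415  0.0046 -0.2728] F [-0.52  0.91 -0.21] gap 0.998 dist [ 0.0116  0.0208 -0.1285] turn deg [ 0.    0.26 -2.05]
0 {'x': np.float64(0.004), 'y': np.float64(-0.013), 'z': np.float64(0.073)} {'wx': np.float64(0.0), 'wy': np.float64(0.006), 'wz': np.float64(-0.049)} norm mm 18.7
3 {'x': np.float64(0.004), 'y': np.float64(-0.013), 'z': np.float64(0.073)} {'wx': np.float64(0.0), 'wy': np.float64(0.006), 'wz': np.float64(-0.049)} norm mm 18.7
6 {'x': np.float64(0.004), 'y': np.float64(-0.013), 'z': np.float64(0.073)} {'wx': np.float64(0.0), 'wy': np.float64(0.006), 'wz': np.float64(-0.049)} norm mm 18.7
```

View pics/w5.png

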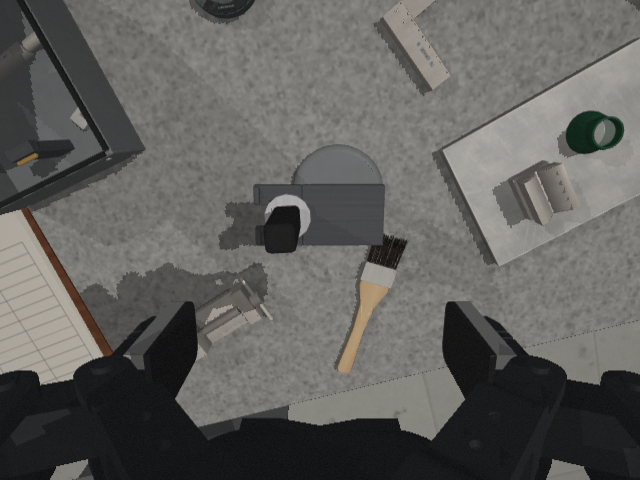

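Run:
```python
from h import *
import pickle;s,c=pickle.load(open('w5.pkl','rb'))
crop(c,"w5a.png",240,170,160,100,5)
```

```text
(no output)
```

View pics/w5a.png

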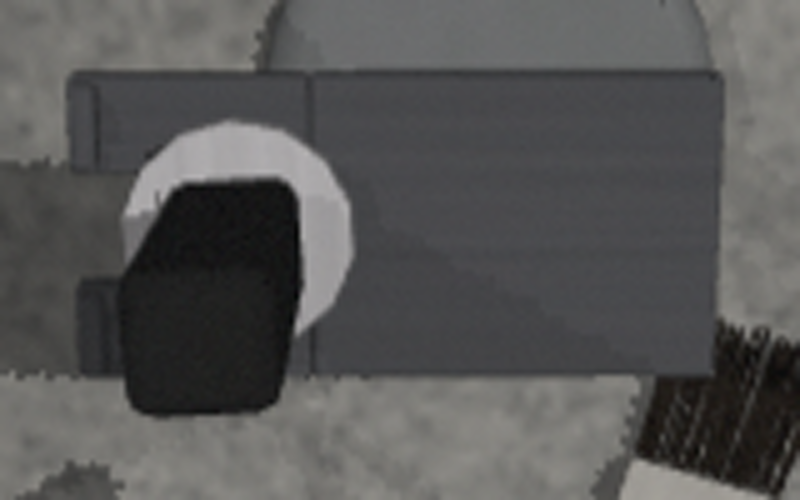

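```bash
python3 - <<'E'
from h import *
import pickle;s,c=pickle.load(open('w5.pkl','rb'))
f=lambda p,z:atz(c,(240+(p[0]+.5)/5-.5,170+(p[1]+.5)/5-.5),z,s)
print('top',f((208.5,342),.188),'collar',f((238,235),.130), 'corners',f((118,272),.188),f((301,272),.188),f((132,413),.188),f((278,413),.188))
P=[f((68,73),.128),f((722,72),.125),f((714,374),.125),f((78,374),.128)]
print(P, (P[0]+P[3])/2)
E
python3 plan.py .4386 -.3235 .20 -.27 5
```

```text
top [ 0.43832794 -0.32542353  0.188     ] collar [ 0.43846546 -0.32426942  0.13      ] corners [ 0.44871771 -0.31811969  0.188     ] [ 0.44324684 -0.33765617  0.188     ] [ 0.43271655 -0.31466498  0.188     ] [ 0.42827018 -0.33054642  0.188     ]
[array([ 0.46611281, -0.30811269,  0.128     ]), array([ 0.44153551, -0.39488232,  0.125     ]), array([ 0.39944475, -0.38375736,  0.125     ]), array([ 0.42486674, -0.29613896,  0.128     ])] [ 0.44548977 -0.30212582  0.128     ]
t 2.87 p [ 0.427  -0.3443  0.2685] rpy [ 3.1415  0.0046 -0.2728] F [-0.52  0.91 -0.21] gap 0.998 dist [ 0.0116  0.0208 -0.0685] turn deg [ 0.01  0.26 -0.16]
0 {'x': np.float64(0.005), 'y': np.float64(-0.019), 'z': np.float64(0.055)} {'wx': np.float64(0.0), 'wy': np.float64(0.009), 'wz': np.float64(-0.005)} norm mm 14.5
2 {'x': np.float64(0.005), 'y': np.float64(-0.019), 'z': np.float64(0.055)} {'wx': np.float64(0.0), 'wy': np.float64(0.009), 'wz': np.float64(-0.005)} norm mm 14.5
4 {'x': np.float64(0.005), 'y': np.float64(-0.019), 'z': np.float64(0.055)} {'wx': np.float64(0.0), 'wy': np.float64(0.009), 'wz': np.float64(-0.005)} norm mm 14.5
```

Call:
step_arm --motion '[{"hand": 1, "x": 0.01, "y": -0.04, "z": 0.02, "wx": 0, "wy": 0.02, "wz": 0}, {"hand": 1, "x": 0.01, "y": -0.035, "z": 0.06, "wx": 0, "wy": 0.02, "wz": 0}, {"hand": 1, "x": 0.003, "y": -0.015, "z": 0.08, "wx": 0, "wy": 0, "wz": 0}, {"hand": 1, "x": 0, "y": 0, "z": 0.08, "wx": 0, "wy": 0, "wz": 0}, {"hand": 1, "x": 0, "y": 0, "z": 0.08, "wx": 0, "wy": 0, "wz": 0}, {"hand": 1, "x": 0, "y": 0, "z": 0.05, "wx": 0, "wy": 0, "wz": 0}, {"hand": 1, "x": 0, "y": 0, "z": 0, "wx": 0, "wy": 0, "wz": 0}]'

```text
t: 3.45
tcp_pos: [0.4448, -0.3199, 0.1796]
orientation: [3.136, -0.015, -0.267]
wrist_force: [0.2, 0.3, 0.1]
finger_gap: 1.0
```

```bash
python3 snap.py w6;python3 plan.py .4384 -.3245 .14 -.27 3
```

```text
3.45 [ 0.44483997 -0.31989877  0.17960324] [ 3.13574687 -0.01451363 -0.26682801] [0.24515716 0.29922168 0.11544244] [-0.8289898   0.4876208   1.69117442  0.00343574  0.94740426  1.00669267]
t 3.5 p [ 0.4453 -0.3201  0.1807] rpy [ 3.1352 -0.0157 -0.2666] F [ 0.1  -0.06 -1.21] gap 0.997 dist [-0.0069 -0.0044 -0.0407] turn deg [ 0.37 -0.9   0.19]
0 {'x': np.float64(-0.008), 'y': np.float64(0.008), 'z': np.float64(0.054)} {'wx': np.float64(0.02), 'wy': np.float64(-0.05), 'wz': np.float64(0.011)} norm mm 13.8
1 {'x': np.float64(-0.008), 'y': np.float64(0.008), 'z': np.float64(0.054)} {'wx': np.float64(0.02), 'wy': np.float64(-0.05), 'wz': np.float64(0.011)} norm mm 13.8
2 {'x': np.float64(-0.007), 'y': np.float64(0.008), 'z': np.float64(0.054)} {'wx': np.float64(0.02), 'wy': np.float64(-0.05), 'wz': np.float64(0.011)} norm mm 13.8
```

View pics/w6.png

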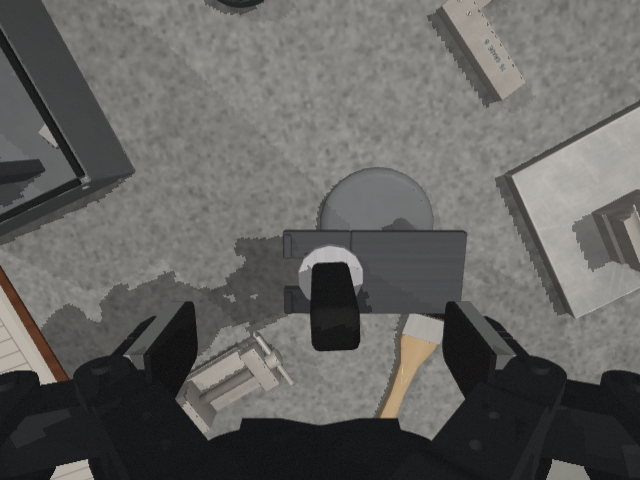

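Call:
step_arm --motion '[{"hand": 1, "x": -0.016, "y": 0.016, "z": 0.0, "wx": 0.05, "wy": -0.12, "wz": 0}, {"hand": 1, "x": -0.006, "y": 0.006, "z": 0.03, "wx": 0, "wy": 0, "wz": 0}, {"hand": 1, "x": 0, "y": 0, "z": 0.05, "wx": 0, "wy": 0, "wz": 0}, {"hand": 1, "x": 0, "y": 0, "z": 0.05, "wx": 0, "wy": 0, "wz": 0}, {"hand": 1, "x": 0, "y": 0, "z": 0.02, "wx": 0, "wy": 0, "wz": 0}, {"hand": 1, "x": 0, "y": 0, "z": 0, "wx": 0, "wy": 0, "wz": 0}]'

```text
t: 4.0
tcp_pos: [0.4426, -0.3266, 0.1486]
orientation: [3.132, -0.015, -0.263]
wrist_force: [-0.2, 0.3, -0.4]
finger_gap: 1.001
```

```bash
python3 snap.py w7;python3 plan.py .4384 -.3245 .14 -.27 1
```

```text
4.0 [ 0.44260931 -0.32656395  0.1485856 ] [ 3.13240982 -0.01539129 -0.26283695] [-0.24497957  0.32846257 -0.41106215] [-8.39234430e-01  5.35469092e-01  1.71378297e+00  8.97579772e-04
  8.74431700e-01  9.93899946e-01]
t 4.05 p [ 0.4428 -0.3267  0.149 ] rpy [ 3.1321 -0.0159 -0.2628] F [ 1.01 -0.29  0.47] gap 1.0 dist [-0.0044  0.0022 -0.009 ] turn deg [ 0.54 -0.91  0.41]
0 {'x': np.float64(-0.019), 'y': np.float64(-0.004), 'z': np.float64(0.036)} {'wx': np.float64(0.09), 'wy': np.float64(-0.152), 'wz': np.float64(0.068)} norm mm 10.2
```

View pics/w7.png

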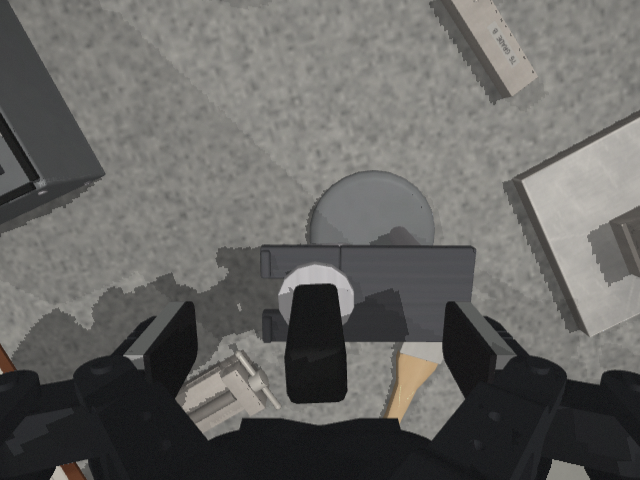

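Call:
step_arm --motion '[{"hand": 1, "x": -0.018, "y": -0.004, "z": 0.02, "wx": 0.09, "wy": -0.18, "wz": 0.05}, {"hand": 1, "x": 0, "y": 0, "z": 0.012, "wx": 0, "wy": 0, "wz": 0}, {"hand": 1, "x": 0, "y": 0, "z": 0, "wx": 0, "wy": 0, "wz": 0}]'

```text
t: 4.3
tcp_pos: [0.4392, -0.3256, 0.1422]
orientation: [3.14, 0.002, -0.269]
wrist_force: [-0.8, -0.1, -0.1]
finger_gap: 1.0
```

```bash
python3 plan.py .4384 -.3245 .14 -.27 1
```

```text
t 4.3 p [ 0.4392 -0.3256  0.1422] rpy [ 3.1403e+00  1.6000e-03 -2.6890e-01] F [-0.8  -0.08 -0.09] gap 1.0 dist [-0.0008  0.0011 -0.0022] turn deg [0.07 0.09 0.06]
0 {'x': np.float64(-0.004), 'y': np.float64(-0.004), 'z': np.float64(0.009)} {'wx': np.float64(0.012), 'wy': np.float64(0.015), 'wz': np.float64(0.011)} norm mm 2.6
```

Call:
step_arm --motion '[{"hand": 0, "x": -0.003, "y": -0.004, "z": 0.008, "wx": 0, "wy": 0, "wz": 0}, {"hand": 0, "x": 0, "y": 0, "z": 0, "wx": 0, "wy": 0, "wz": 0}, {"hand": 0, "x": 0, "y": 0, "z": 0, "wx": 0, "wy": 0, "wz": 0}, {"hand": 0, "x": 0, "y": 0, "z": 0, "wx": 0, "wy": 0, "wz": 0}, {"hand": 0, "x": 0, "y": 0, "z": 0, "wx": 0, "wy": 0, "wz": 0}, {"hand": 0, "x": 0, "y": 0, "z": 0, "wx": 0, "wy": 0, "wz": 0}]' --force 60

```text
t: 4.8
tcp_pos: [0.439, -0.3248, 0.1409]
orientation: [3.139, 0.0, -0.269]
wrist_force: [0.2, -0.7, -1.2]
finger_gap: 0.202
```

```bash
python3 snap.py w8;python3 plan.py .4384 -.3245 .14 -.27 1
```

```text
4.8 [ 0.43904273 -0.32479007  0.14089853] [ 3.13945104e+00  1.48349136e-04 -2.68902251e-01] [ 0.23073243 -0.69681257 -1.2446272 ] [-0.84055518  0.54847334  1.71680203 -0.00245058  0.87528486  1.00071255]
t 4.85 p [ 0.4391 -0.3248  0.1409] rpy [ 3.1394e+00  1.0000e-04 -2.6890e-01] F [-0.35 -0.2   1.2 ] gap 0.204 dist [-0.0007  0.0003 -0.0009] turn deg [0.12 0.   0.06]
0 {'x': np.float64(-0.003), 'y': np.float64(-0.0), 'z': np.float64(0.003)} {'wx': np.float64(0.021), 'wy': np.float64(0.001), 'wz': np.float64(0.011)} norm mm 1.1
```

View pics/w8.png

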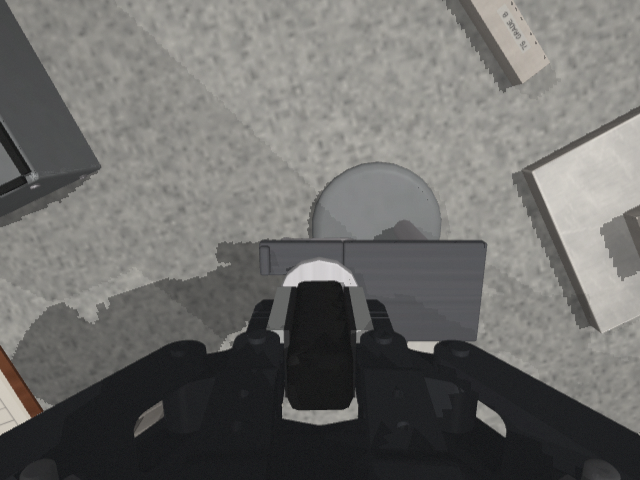

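Run:
```python
from h import *
import pickle;s,c=pickle.load(open('w4.pkl','rb'))
for p in ((296,292),(300,312),(387,298),(380,268)): print(p,atz(c,p,.03,s))
Y=np.array([-np.sin(-.269),np.cos(-.269)])
print(Y,[(np.array([.439,-.3248])+Y*d).round(4) for d in (.024,.065,.089)])
d=env.camera("side");crop(d,"s8.png",270,190,80,140,4)
d=env.camera("scene");crop(d,"c8.png",330,190,80,90,6)
```

```text
(296, 292) [ 0.32358375 -0.13000346  0.03      ]
(300, 312) [ 0.29243985 -0.13829085  0.03      ]
(387, 298) [ 0.32725824 -0.26218307  0.03      ]
(380, 268) [ 0.3721257  -0.24594727  0.03      ]
[0.26576753 0.96403715] [array([ 0.4454, -0.3017]), array([ 0.4563, -0.2621]), array([ 0.4627, -0.239 ])]
```

View pics/c8.png

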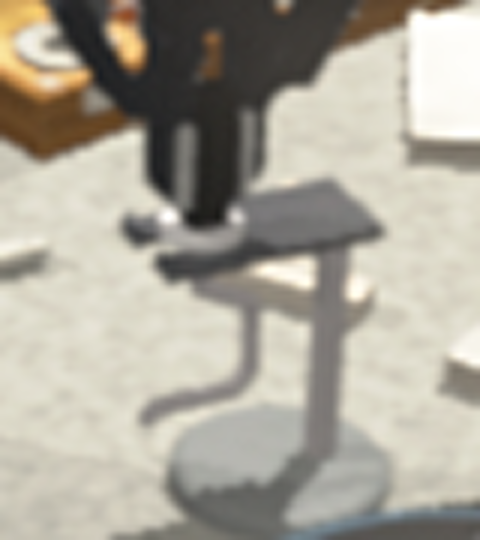

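View pics/s8.png

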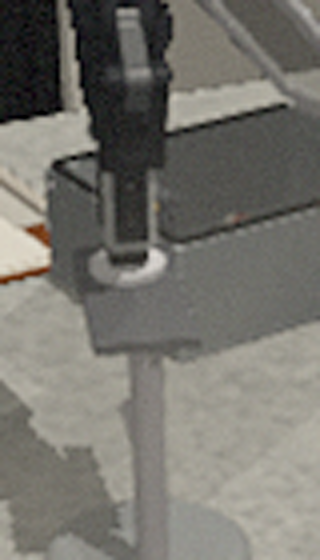

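Call:
step_arm --motion '[{"hand": 0, "x": 0, "y": 0, "z": -0.024, "wx": 0.02, "wy": 0, "wz": 0}, {"hand": 0, "x": 0, "y": 0, "z": 0, "wx": 0, "wy": 0, "wz": 0}, {"hand": 0, "x": 0, "y": 0, "z": 0, "wx": 0, "wy": 0, "wz": 0}]' --force 80

```text
t: 5.2
tcp_pos: [0.4388, -0.3244, 0.147]
orientation: [-3.141, 0.001, -0.269]
wrist_force: [-0.1, -0.2, -0.7]
finger_gap: 0.196
```

```bash
python3 plan.py .4390 -.3248 .147 -.269 1
```

```text
t 5.2 p [ 0.4388 -0.3244  0.147 ] rpy [-3.1408e+00  1.2000e-03 -2.6890e-01] F [-0.14 -0.17 -0.73] gap 0.196 dist [ 0.0002 -0.0004 -0.    ] turn deg [-0.05  0.07  0.01]
0 {'x': np.float64(0.001), 'y': np.float64(0.001), 'z': np.float64(0.0)} {'wx': np.float64(-0.008), 'wy': np.float64(0.011), 'wz': np.float64(0.001)} norm mm 0.4
```

Call:
step_arm --motion '[{"hand": 0, "x": 0, "y": -0.03, "z": 0, "wx": 0, "wy": 0, "wz": 0}, {"hand": 0, "x": 0, "y": -0.045, "z": 0, "wx": 0, "wy": 0, "wz": 0}, {"hand": 0, "x": 0, "y": -0.045, "z": 0, "wx": 0, "wy": 0, "wz": 0}, {"hand": 0, "x": 0, "y": -0.045, "z": 0, "wx": 0, "wy": 0, "wz": 0}, {"hand": 0, "x": 0, "y": -0.045, "z": 0, "wx": 0, "wy": 0, "wz": 0}, {"hand": 0, "x": 0, "y": -0.045, "z": 0, "wx": 0, "wy": 0, "wz": 0}, {"hand": 0, "x": 0, "y": -0.015, "z": -0.02, "wx": 0, "wy": 0, "wz": 0}, {"hand": 0, "x": 0, "y": 0, "z": -0.05, "wx": 0, "wy": 0, "wz": 0}, {"hand": 0, "x": 0, "y": 0, "z": -0.1, "wx": 0, "wy": 0, "wz": 0}, {"hand": 0, "x": 0, "y": 0, "z": -0.1, "wx": 0, "wy": 0, "wz": 0}, {"hand": 0, "x": 0, "y": 0, "z": -0.05, "wx": 0, "wy": 0, "wz": 0}, {"hand": 0, "x": 0, "y": 0, "z": 0, "wx": 0, "wy": 0, "wz": 0}]'

```text
t: 6.2
tcp_pos: [0.4579, -0.2457, 0.2295]
orientation: [-3.137, 0.009, -0.263]
wrist_force: [0.2, 0.2, -1.4]
finger_gap: 0.2
```

```bash
python3 snap.py w9; python3 plan.py .4390 -.3248 .147 -.269 1
python3 - <<'E'
from h import *
d=env.camera("side");cv2.imwrite("pics/s9.png",d['color'][:,:,::-1])
E
```

```text
6.2 [ 0.45789814 -0.24565498  0.22949747] [-3.13684925  0.00862702 -0.26288153] [ 0.24087581  0.18727494 -1.41013064] [-7.08009890e-01  3.92457473e-01  1.69013412e+00  6.46429648e-04
  1.06882986e+00  1.12537461e+00]
t 6.25 p [ 0.4576 -0.2454  0.2286] rpy [-3.1362  0.0096 -0.2629] F [-0.6   0.2  -1.69] gap 0.199 dist [-0.0186 -0.0794 -0.0816] turn deg [-0.31  0.55  0.35]
0 {'x': np.float64(0.013), 'y': np.float64(0.327), 'z': np.float64(0.325)} {'wx': np.float64(-0.051), 'wy': np.float64(0.092), 'wz': np.float64(0.058)} norm mm 115.4
```

View pics/s9.png

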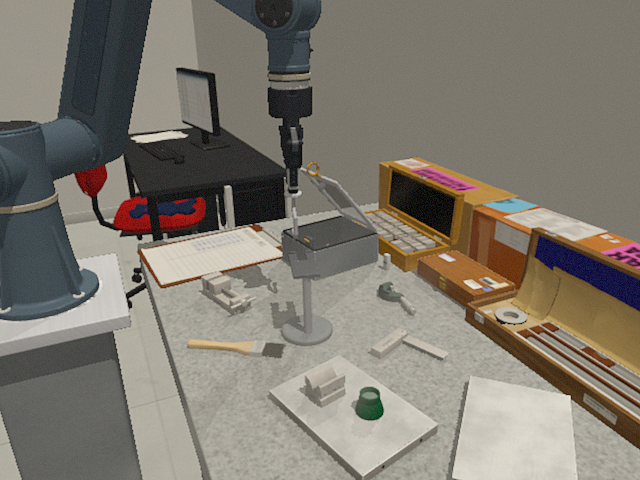

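View pics/w9.png

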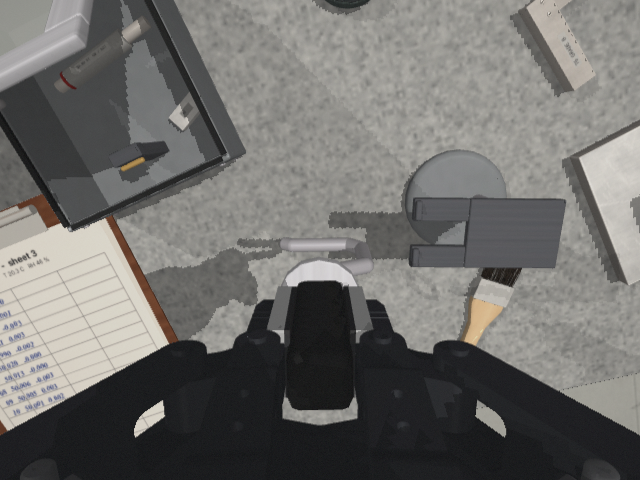

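```bash
python3 - <<'E'
from h import *
import pickle;s,c=pickle.load(open('w9.pkl','rb'))
T=R(s['orientation'])
for y in (-.024,0,.024): print(y,proj(c,s['tcp_pos']+T@np.array([0,y,.0909]),s))
crop(c,"w9a.png",250,190,160,120,5)
f=lambda p,z:atz(c,p,z,s)
E
python3 plan.py .50 -.20 .312 .152 5
```

```text
-0.024 [[278.45813966 243.13813778]]
0 [[319.32504539 243.14806398]]
0.024 [[360.19469408 243.15799085]]
t 6.3 p [ 0.4568 -0.245   0.2273] rpy [-3.135   0.0122 -0.2631] F [-0.26  0.66 -1.53] gap 0.196 dist [0.0432 0.045  0.0847] turn deg [ -0.52   0.61 -23.79]
0 {'x': np.float64(0.025), 'y': np.float64(-0.043), 'z': np.float64(-0.068)} {'wx': np.float64(-0.017), 'wy': np.float64(0.02), 'wz': np.float64(-0.793)} norm mm 21.0
2 {'x': np.float64(0.032), 'y': np.float64(-0.038), 'z': np.float64(-0.068)} {'wx': np.float64(-0.017), 'wy': np.float64(0.02), 'wz': np.float64(-0.793)} norm mm 21.0
4 {'x': np.float64(0.038), 'y': np.float64(-0.032), 'z': np.float64(-0.068)} {'wx': np.float64(-0.017), 'wy': np.float64(0.02), 'wz': np.float64(-0.793)} norm mm 21.0
```

View pics/w9a.png

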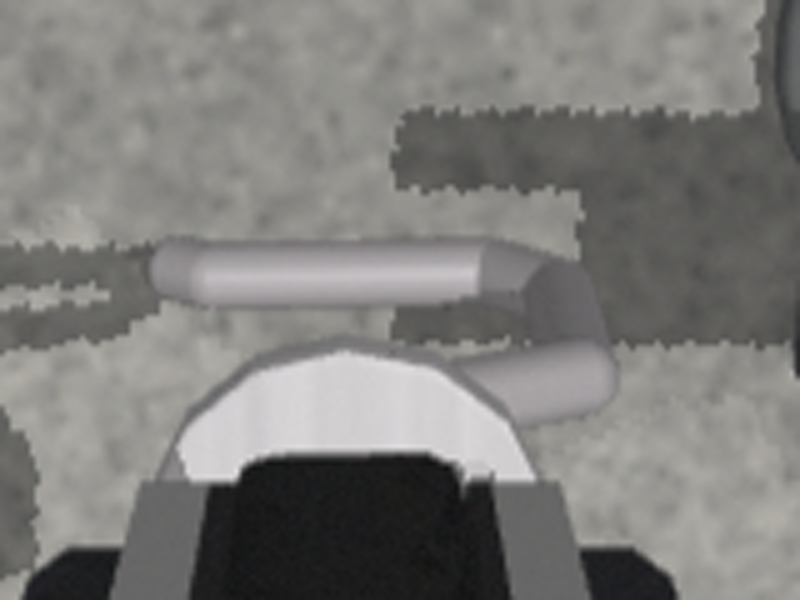

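Call:
step_arm --motion '[{"hand": 0, "x": 0.025, "y": -0.04, "z": -0.07, "wx": -0.02, "wy": 0.02, "wz": -0.79}, {"hand": 0, "x": 0.028, "y": -0.038, "z": -0.07, "wx": -0.02, "wy": 0.02, "wz": -0.79}, {"hand": 0, "x": 0.03, "y": -0.035, "z": -0.07, "wx": -0.02, "wy": 0.02, "wz": -0.79}, {"hand": 0, "x": 0.032, "y": -0.03, "z": -0.07, "wx": -0.02, "wy": 0.02, "wz": -0.79}, {"hand": 0, "x": 0.035, "y": -0.02, "z": -0.04, "wx": -0.02, "wy": 0.02, "wz": -0.7}, {"hand": 0, "x": 0, "y": 0, "z": 0, "wx": 0, "wy": 0, "wz": 0}, {"hand": 0, "x": 0, "y": 0, "z": 0, "wx": 0, "wy": 0, "wz": 0}]'

```text
t: 6.88
tcp_pos: [0.4957, -0.203, 0.2994]
orientation: [-3.128, 0.017, 0.157]
wrist_force: [-1.1, 0.1, -1.6]
finger_gap: 0.206
```

```bash
python3 plan.py .561 -.176 .311 .152 4;python3 snap.py w10
```

```text
t 6.88 p [ 0.4957 -0.203   0.2994] rpy [-3.1278  0.0166  0.1574] F [-1.09  0.12 -1.63] gap 0.206 dist [0.0653 0.027  0.0116] turn deg [-0.79  0.95  0.3 ]
0 {'x': np.float64(0.069), 'y': np.float64(-0.017), 'z': np.float64(-0.012)} {'wx': np.float64(-0.033), 'wy': np.float64(0.04), 'wz': np.float64(0.013)} norm mm 17.9
2 {'x': np.float64(0.069), 'y': np.float64(-0.017), 'z': np.float64(-0.012)} {'wx': np.float64(-0.033), 'wy': np.float64(0.04), 'wz': np.float64(0.013)} norm mm 17.9
3 {'x': np.float64(0.069), 'y': np.float64(-0.017), 'z': np.float64(-0.012)} {'wx': np.float64(-0.033), 'wy': np.float64(0.04), 'wz': np.float64(0.013)} norm mm 17.9
6.8833 [ 0.49566534 -0.20299957  0.29942734] [-3.1277992   0.01656994  0.15740879] [-1.09407482  0.11870649 -1.63009235] [-5.96728995e-01  3.38710835e-01  1.55569261e+00 -1.35115916e-03
  1.26871019e+00  8.17188694e-01]
```

View pics/w10.png

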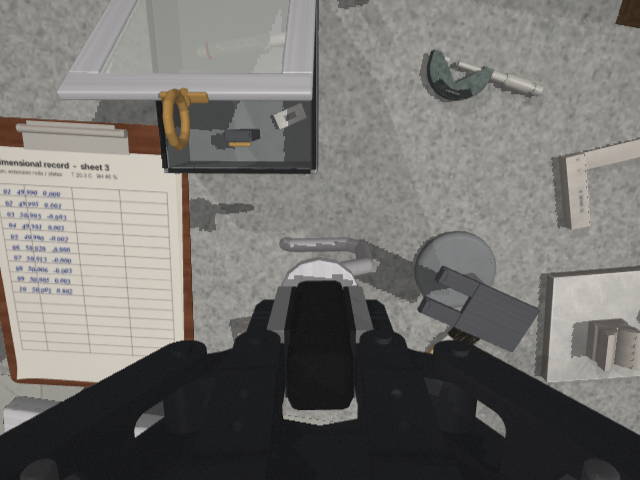

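Run:
```python
from h import *
import pickle;s,c=pickle.load(open('w10.pkl','rb'))
crop(c,"w10a.png",140,60,100,120,6);crop(c,"w10b.png",400,220,150,140,5)
```

```text
(no output)
```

View pics/w10a.png

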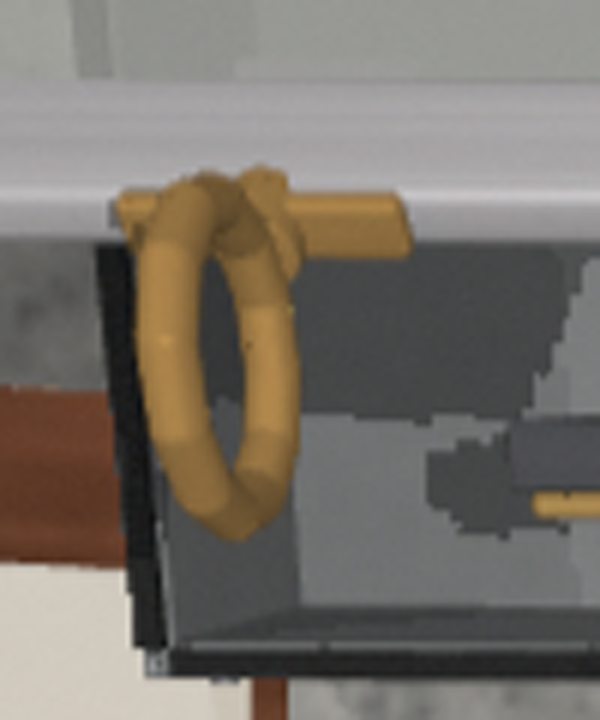

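View pics/w10b.png

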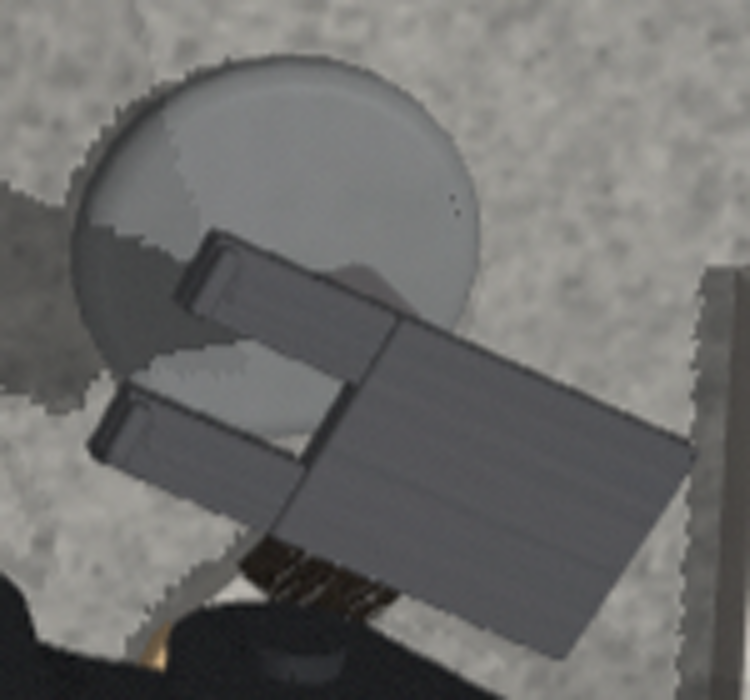

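Run:
```python
from h import *
import pickle
from fit import u
s,c=pickle.load(open('w10.pkl','rb'));s4,c4=pickle.load(open('w4.pkl','rb'));d=pickle.load(open('side4.pkl','rb'))
rs=[ray(c,u((219,356),140,60,6),s),ray(c4,u((346,514),200,5,4),s4),ray(d,u((172,75),270,150,4))]
print(tri(rs)); print(tri(rs[:2]),tri(rs[1:]),tri([rs[0],rs[2]]))
f=lambda p:atz(c,u(p,400,220,5),.125,s)
a,b=f((352,383)),f((304,465));m=(a+b)/2;A,B=f((402,318)),f((272,535));M=(A+B)/2
e=B-A;Y=np.array([ -e[1], e[0]]);Y=np.array([e[1],-e[0]]);Y/=np.linalg.norm(Y);Y*=np.sign(Y[1]);print(a,b,m,M,np.linalg.norm(a-b),np.linalg.norm(e),np.degrees(np.arctan2(Y[1],Y[0])),m[:2]+.01*Y,M[:2]+.01*Y)
r1,r2=f((693,455)),f((560,658));print((r1+r2)/2)
q=(M-(r1+r2)/2);print(np.degrees(np.arctan2(q[1],q[0])))
```

```text
(array([ 0.55235287, -0.11769896,  0.21873691]), [np.float64(0.0009793375280747658), np.float64(0.0004792670736636747), np.float64(0.0014205860688344093)])
(array([ 0.5517104 , -0.11737416,  0.21873015]), [np.float64(0.0002967932958261738), np.float64(0.0002967932958263084)]) (array([ 0.55285392, -0.11773744,  0.21857141]), [np.float64(0.000934759529265651), np.float64(0.0009347595292658162)]) (array([ 0.55247907, -0.11802016,  0.21885521]), [np.float64(0.0011900738516705156), np.float64(0.0011900738516704217)])
[ 0.44425558 -0.33411043  0.125     ] [ 0.4285448  -0.33003628  0.125     ] [ 0.43640019 -0.33207336  0.125     ] [ 0.43591245 -0.33357554  0.125     ] 0.01623044814503637 0.04316833230573216 74.93399055547893 [ 0.43899951 -0.32241709] [ 0.43851177 -0.32391927]
[ 0.42062764 -0.38763137  0.125     ]
74.21123550663822
```

```bash
cat > hp.py <<'E'
from h import *
# where's the hook relative to a point (ring) in box axes; arg: target offset from ring in box axes (mm) -> shares total
yaw=.152; Bz=Ro.from_euler('z',yaw).as_matrix(); HINGE=np.array([.6721,-.0990,.075])
def ring(th): return HINGE+Bz@np.array([-.187*np.cos(th),0,.187*np.sin(th)])
def hook(s): return s['tcp_pos']+R(s['orientation'])@np.array([0,0,.0909])
def show(target,n=1,s=None,tyaw=yaw):
    s=s or env.read_state(); R0=R(s['orientation']); R1=R([np.pi,0,tyaw]); rv=Ro.from_matrix(R0.T@R1).as_rotvec()
    h=hook(s); tt=np.array(target)-R1@np.array([0,0,.0909]); dp=R0.T@(tt-s['tcp_pos'])
    print('t',round(s['t'],2),'hook',h.round(4),'tcp',s['tcp_pos'].round(4),'rpy',s['orientation'].round(4),'F',s['wrist_force'].round(2),'err box mm',((np.array(target)-h)@Bz*1000).round(1))
    print('total shares',(dp/.25).round(3),'turn shares',(np.degrees(rv)/6).round(3),'mm',(dp*1000).round(1))
if __name__=="__main__":
    import sys; show(list(map(float,sys.argv[1:4])))
E
python3 hp.py .5591 -.1621 .2205
```

```text
t 6.93 hook [ 0.4938 -0.2019  0.2083] tcp [ 0.4955 -0.203   0.2991] rpy [-3.1272  0.0168  0.157 ] F [ 0.47 -0.24 -0.78] err box mm [70.6 29.5 12.2]
total shares [ 0.276 -0.123 -0.052] turn shares [-0.137  0.161  0.047] mm [ 69.  -30.6 -13. ]
```

Call:
step_arm --motion '[{"hand": 0, "x": 0.02, "y": -0.02, "z": -0.04, "wx": -0.14, "wy": 0.16, "wz": 0.05}, {"hand": 0, "x": 0.055, "y": -0.03, "z": -0.01, "wx": 0, "wy": 0, "wz": 0}, {"hand": 0, "x": 0.065, "y": -0.03, "z": 0, "wx": 0, "wy": 0, "wz": 0}, {"hand": 0, "x": 0.065, "y": -0.025, "z": 0, "wx": 0, "wy": 0, "wz": 0}, {"hand": 0, "x": 0.035, "y": -0.01, "z": 0, "wx": 0, "wy": 0, "wz": 0}, {"hand": 0, "x": 0, "y": 0, "z": 0, "wx": 0, "wy": 0, "wz": 0}, {"hand": 0, "x": 0, "y": 0, "z": 0, "wx": 0, "wy": 0, "wz": 0}]'

```text
t: 7.52
tcp_pos: [0.547, -0.1638, 0.3063]
orientation: [-3.136, 0.01, 0.137]
wrist_force: [-0.2, -0.5, -1.9]
finger_gap: 0.205
```

```bash
python3 hp.py .5591 -.1621 .2205;python3 snap.py w11
```

```text
t 7.52 hook [ 0.5461 -0.1634  0.2154] tcp [ 0.547  -0.1638  0.3063] rpy [-3.1357  0.0098  0.1373] F [-0.23 -0.52 -1.91] err box mm [13.1 -0.7  5.1]
total shares [ 0.049 -0.    -0.021] turn shares [-0.057  0.093 -0.141] mm [12.1 -0.1 -5.2]
7.5167 [ 0.54704302 -0.16382005  0.30632813] [-3.13565783  0.00975337  0.13726617] [-0.22911294 -0.5231905  -1.90668526] [-4.86127609e-01  3.80223251e-01  1.46852281e+00 -9.07348961e-04
  1.30423015e+00  9.47675487e-01]
```

View pics/w11.png

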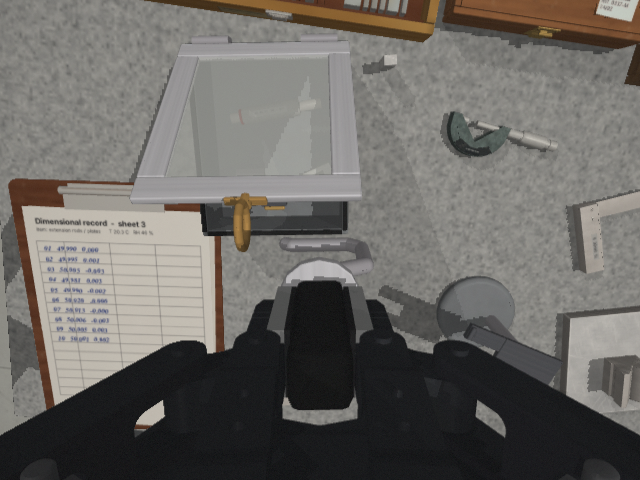

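Call:
step_arm --motion '[{"hand": 0, "x": 0.03, "y": 0, "z": -0.02, "wx": -0.06, "wy": 0.1, "wz": -0.14}, {"hand": 0, "x": 0.016, "y": 0, "z": -0.003, "wx": 0, "wy": 0, "wz": 0}, {"hand": 0, "x": 0, "y": 0, "z": 0, "wx": 0, "wy": 0, "wz": 0}, {"hand": 0, "x": 0, "y": 0, "z": 0, "wx": 0, "wy": 0, "wz": 0}]'

```text
t: 7.9
tcp_pos: [0.5573, -0.1636, 0.3124]
orientation: [3.141, -0.0, 0.15]
wrist_force: [0.1, -1.0, -0.7]
finger_gap: 0.2
```

```bash
python3 hp.py .5591 -.1621 .2205;python3 snap.py w12;python3 - <<'E'
from h import *
import pickle
s,c=pickle.load(open('w12.pkl','rb'));crop(c,"w12a.png",200,160,180,120,4)
d=env.camera("side");crop(d,"s12.png",270,130,90,90,7);pickle.dump(d,open('side12.pkl','wb'))
E
```

```text
t 7.9 hook [ 0.5573 -0.1636  0.2215] tcp [ 0.5573 -0.1636  0.3124] rpy [ 3.141e+00 -2.000e-04  1.499e-01] F [ 0.08 -0.99 -0.69] err box mm [ 2.   1.2 -1. ]
total shares [ 0.008 -0.005  0.004] turn shares [ 0.006 -0.002 -0.02 ] mm [ 2.  -1.2  1. ]
7.9 [ 0.5572965  -0.1635602   0.31241243] [ 3.14101398e+00 -2.23860443e-04  1.49862584e-01] [ 0.07926864 -0.99314171 -0.68826208] [-4.77594938e-01  3.84081498e-01  1.44466615e+00 -3.48602832e-04
  1.31232407e+00  9.43427885e-01]
```

View pics/w12a.png

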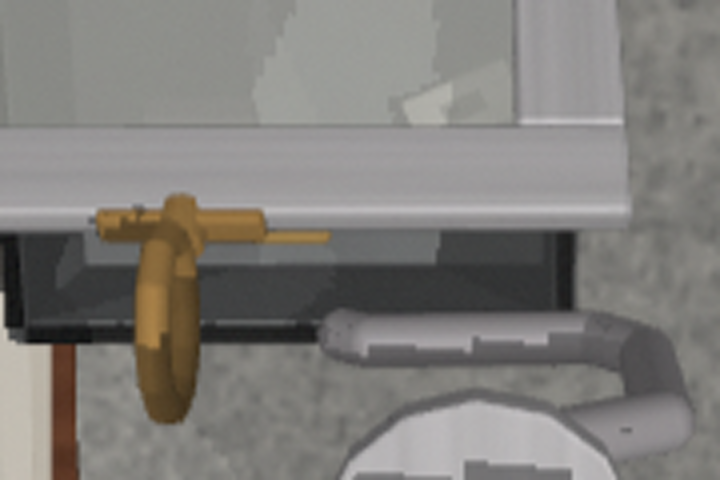

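View pics/s12.png

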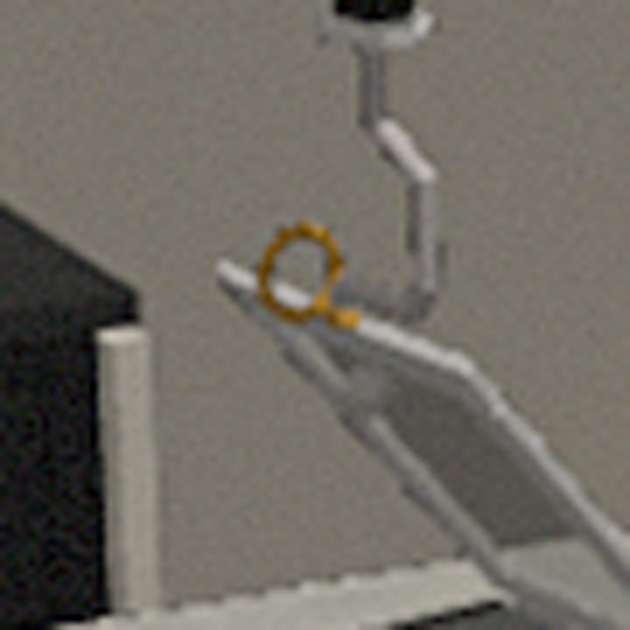

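Run:
```python
from h import *
from hp import *
import pickle
from fit import u
s,c=pickle.load(open('w12.pkl','rb'));d=pickle.load(open('side12.pkl','rb'));s4,c4=pickle.load(open('w4.pkl','rb'));s1,c1=pickle.load(open('w10.pkl','rb'))
Rg=np.array([.5523,-.1176,.2187]); T=R(s['orientation'])
cc=lambda p:((p-[200,160]+.5)*4-.5).round(0)
cs=lambda p:((p-[270,130]+.5)*7-.5).round(0)
print('ring',cc(proj(c,Rg,s)),cs(proj(d,Rg)))
ph=np.linspace(0,2*np.pi,13)
circ=np.array([Rg+Bz@np.array([.0155*np.cos(a),0,.0155*np.sin(a)]) for a in ph]);print('outer ring wrist',cc(proj(c,circ,s)).astype(int).tolist(),'side',cs(proj(d,circ)).astype(int).tolist())
for y in (-.024,0,.02): 
    P=s['tcp_pos']+T@np.array([0,y,.0909]);print('foot',y,cc(proj(c,P,s)),cs(proj(d,P)))
rs=[ray(c1,u((219,356),140,60,6),s1),ray(c4,u((346,514),200,5,4),s4),ray(d,u((300,272),270,130,7)),ray(c,u((168,320),200,160,4),s)]
print(tri(rs),tri(rs[1:]),tri(rs[2:]))
```

```text
ring [[169. 317.]] [[296. 271.]]
outer ring wrist [[164, 214], [155, 239], [149, 288], [149, 345], [155, 394], [164, 419], [175, 416], [183, 388], [187, 342], [187, 291], [183, 246], [174, 217], [164, 214]] side [[340, 263], [334, 239], [317, 223], [295, 220], [273, 231], [257, 253], [252, 280], [259, 304], [275, 319], [298, 322], [319, 311], [335, 289], [340, 263]]
foot -0.024 [[318. 334.]] [[331. 279.]]
foot 0 [[481. 334.]] [[376. 296.]]
foot 0.02 [[618. 334.]] [[415. 312.]]
(array([ 0.552119  , -0.11759611,  0.21869332]), [np.float64(0.0007349449767265058), np.float64(0.0002606600244168443), np.float64(0.0012763097576010984), np.float64(0.0003542218371145152)]) (array([ 0.55236478, -0.1176454 ,  0.21866672]), [np.float64(0.00045926817468886546), np.float64(0.0010336899367763262), np.float64(0.0005984939514458932)]) (array([ 0.55253662, -0.11786259,  0.21873391]), [np.float64(0.0008080910521079315), np.float64(0.0008080910521079558)])
```

Call:
step_arm --motion '[{"hand": 0, "x": 0.008, "y": -0.01, "z": 0.004, "wx": 0, "wy": 0, "wz": -0.02}, {"hand": 0, "x": 0, "y": 0, "z": 0, "wx": 0, "wy": 0, "wz": 0}, {"hand": 0, "x": 0, "y": 0, "z": 0, "wx": 0, "wy": 0, "wz": 0}]'

```text
t: 8.25
tcp_pos: [0.5585, -0.1607, 0.3111]
orientation: [3.141, 0.0, 0.151]
wrist_force: [0.5, -0.1, -0.5]
finger_gap: 0.204
```

```bash
python3 hp.py .5523 -.1177 .2203
```

```text
t 8.25 hook [ 0.5584 -0.1607  0.2202] tcp [ 0.5585 -0.1607  0.3111] rpy [3.1414e+00 4.0000e-04 1.5140e-01] F [ 0.52 -0.07 -0.49] err box mm [ 0.5 43.5  0.1]
total shares [ 0.002 -0.174 -0.   ] turn shares [ 0.002  0.004 -0.006] mm [  0.4 -43.4  -0.1]
```

Call:
step_arm --motion '[{"hand": 0, "x": 0.001, "y": -0.03, "z": 0, "wx": 0, "wy": 0, "wz": 0}, {"hand": 0, "x": 0.001, "y": -0.03, "z": 0, "wx": 0, "wy": 0, "wz": 0}, {"hand": 0, "x": 0, "y": -0.025, "z": 0, "wx": 0, "wy": 0, "wz": 0}, {"hand": 0, "x": 0, "y": 0, "z": 0, "wx": 0, "wy": 0, "wz": 0}, {"hand": 0, "x": 0, "y": 0, "z": 0, "wx": 0, "wy": 0, "wz": 0}]'

```text
t: 8.67
tcp_pos: [0.555, -0.1366, 0.3108]
orientation: [-3.141, 0.001, 0.152]
wrist_force: [0.0, -0.8, -1.3]
finger_gap: 0.2
```

```bash
python3 hp.py .5523 -.1177 .2203;python3 snap.py w13;python3 - <<'E'
from h import *
import pickle
s,c=pickle.load(open('w13.pkl','rb'));crop(c,"w13a.png",200,160,180,120,4)
E
```

```text
t 8.67 hook [ 0.5549 -0.1365  0.2199] tcp [ 0.555  -0.1366  0.3108] rpy [-3.1408e+00  1.2000e-03  1.5190e-01] F [ 0.01 -0.75 -1.34] err box mm [ 0.3 19.   0.4]
total shares [ 0.001 -0.076 -0.001] turn shares [-0.008  0.012 -0.001] mm [  0.2 -19.1  -0.3]
8.6667 [ 0.55497519 -0.1365696   0.31084342] [-3.14078951e+00  1.22113091e-03  1.51911291e-01] [ 0.01321499 -0.75084059 -1.34362427] [-4.36739785e-01  3.72410495e-01  1.46811582e+00 -1.04223644e-05
  1.30252788e+00  9.82148511e-01]
```

View pics/w13a.png

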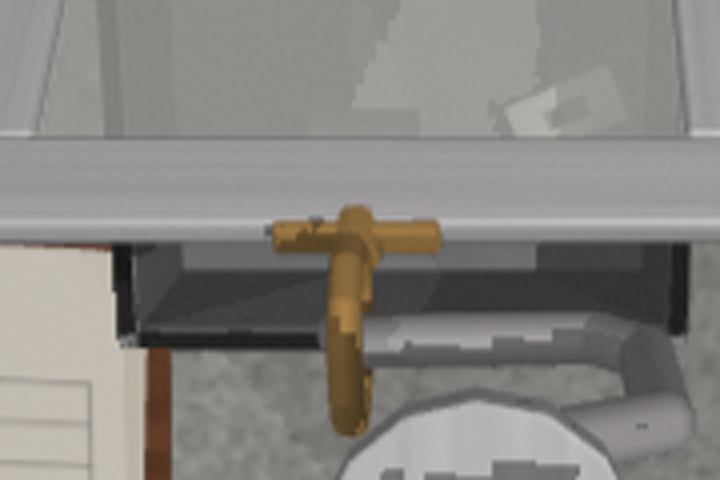

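Call:
step_arm --motion '[{"hand": 0, "x": 0, "y": -0.03, "z": 0, "wx": 0, "wy": 0, "wz": 0}, {"hand": 0, "x": 0, "y": -0.03, "z": 0, "wx": 0, "wy": 0, "wz": 0}, {"hand": 0, "x": 0, "y": -0.006, "z": 0, "wx": 0, "wy": 0, "wz": 0}, {"hand": 0, "x": 0, "y": 0, "z": 0, "wx": 0, "wy": 0, "wz": 0}, {"hand": 0, "x": 0, "y": 0, "z": 0, "wx": 0, "wy": 0, "wz": 0}]'

```text
t: 9.13
tcp_pos: [0.5522, -0.1183, 0.311]
orientation: [-3.141, 0.001, 0.152]
wrist_force: [1.1, -0.3, -1.0]
finger_gap: 0.198
```

```bash
python3 hp.py .5523 -.1177 .2203;python3 snap.py w14;python3 - <<'E'
from h import *
import pickle
s,c=pickle.load(open('w14.pkl','rb'));crop(c,"w14a.png",200,160,180,120,4)
f=[]
for i in range(6):
    f.append(env.read_state()['wrist_force']); env.camera('side')
print(np.mean(f,0),np.std(f,0))
E
```

```text
t 9.13 hook [ 0.5521 -0.1183  0.2201] tcp [ 0.5522 -0.1183  0.311 ] rpy [-3.1407e+00  1.0000e-03  1.5210e-01] F [ 1.06 -0.25 -1.01] err box mm [0.3 0.5 0.2]
total shares [ 0.001 -0.002 -0.001] turn shares [-0.009  0.01   0.001] mm [ 0.2 -0.6 -0.2]
9.1333 [ 0.55218931 -0.11832139  0.31100017] [-3.14067858e+00  1.03954103e-03  1.52117643e-01] [ 1.06296001 -0.25027351 -1.00869002] [-4.09047536e-01  3.61997038e-01  1.48442092e+00  2.29234864e-04
  1.29654126e+00  1.00956939e+00]
[ 0.1945664  -0.08835757 -1.07014752] [0.25371696 0.38098647 0.45455742]
```

View pics/w14a.png

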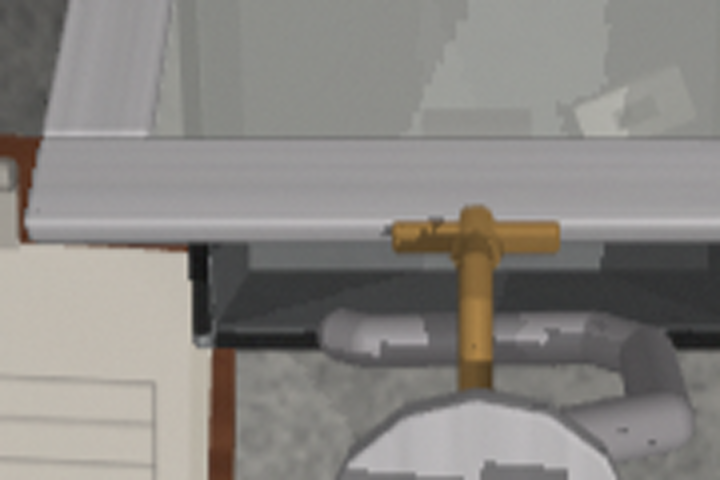

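```bash
cat > arc.py <<'E'
from hp import *
import hp,sys
hp.HINGE[:]=[.6710,-.0995,.075]
def tgt(th,off=.007): return ring(th)+Bz@np.array([-np.sin(th),0,-np.cos(th)])*off
def theta(h,off=.007):
    from scipy.optimize import minimize_scalar
    v=(h-HINGE)@Bz; r=minimize_scalar(lambda t:np.hypot(*( (tgt(t,off)-HINGE)@Bz-v)[[0,2]]),bounds=(-.1,1.1),method='bounded'); return r.x,r.fun
if __name__=="__main__":
    s=env.read_state();h=hook(s);print('theta est',theta(h),'box rel hinge mm',((h-HINGE)@Bz*1000).round(1))
    a=list(map(float,sys.argv[1:]))  # list of thetas
    show(tgt(a[0]))
    p=h
    for th in a:
        q=tgt(th);d=(q-p)@Bz; print(round(th,3),'x %.3f y %.3f z %.3f'%(d[0]/.25,-d[1]/.25,-d[2]/.25)); p=q
E
python3 arc.py .876 .85 .81 .77 .73 .69 .65 .61 .57 .53
```

```text
theta est (np.float64(0.9153743030832748), np.float64(0.0013259084517933326)) box rel hinge mm [-120.4   -1.   145. ]
t 9.48 hook [ 0.5522 -0.1187  0.22  ] tcp [ 0.5523 -0.1188  0.3109] rpy [-3.1406e+00  1.1000e-03  1.5140e-01] F [-0.13 -0.7  -0.89] err box mm [-4.7  1.  -5.8]
total shares [-0.019 -0.004  0.023] turn shares [-0.01   0.01  -0.006] mm [-4.8 -1.1  5.8]
0.876 x -0.019 y -0.004 z 0.023
0.85 x -0.014 y 0.000 z 0.013
0.81 x -0.021 y -0.000 z 0.021
0.77 x -0.020 y 0.000 z 0.022
0.73 x -0.020 y 0.000 z 0.023
0.69 x -0.019 y -0.000 z 0.023
0.65 x -0.018 y 0.000 z 0.024
0.61 x -0.017 y -0.000 z 0.025
0.57 x -0.016 y 0.000 z 0.025
0.53 x -0.015 y -0.000 z 0.026
```

Call:
step_arm --motion '[{"hand": 0, "x": -0.019, "y": -0.003, "z": 0.023, "wx": -0.01, "wy": 0.01, "wz": 0}, {"hand": 0, "x": -0.014, "y": 0, "z": 0.013, "wx": 0, "wy": 0, "wz": 0}, {"hand": 0, "x": -0.021, "y": 0, "z": 0.021, "wx": 0, "wy": 0, "wz": 0}, {"hand": 0, "x": -0.02, "y": 0, "z": 0.022, "wx": 0, "wy": 0, "wz": 0}, {"hand": 0, "x": -0.02, "y": 0, "z": 0.023, "wx": 0, "wy": 0, "wz": 0}, {"hand": 0, "x": 0, "y": 0, "z": 0, "wx": 0, "wy": 0, "wz": 0}]'

```text
t: 9.98
tcp_pos: [0.5282, -0.1223, 0.2841]
orientation: [3.14, -0.005, 0.15]
wrist_force: [-0.2, -0.2, 0.4]
finger_gap: 0.2
```

```bash
python3 arc.py .69 .65 .61 .57 .53 .49 .45 .41 .37 .33 .29 .25 .21 .17 .13 .10;python3 snap.py w15
```

```text
theta est (np.float64(0.7244945145068732), np.float64(0.0007657125135127102)) box rel hinge mm [-144.1   -1.   118.2]
t 9.98 hook [ 0.5287 -0.1224  0.1932] tcp [ 0.5282 -0.1223  0.2841] rpy [ 3.1401 -0.0054  0.1505] F [-0.19 -0.21  0.37] err box mm [-4.6  1.  -4.6]
total shares [-0.017 -0.004  0.018] turn shares [ 0.015 -0.052 -0.015] mm [-4.1 -0.9  4.5]
0.69 x -0.018 y -0.004 z 0.018
0.65 x -0.018 y 0.000 z 0.024
0.61 x -0.017 y -0.000 z 0.025
0.57 x -0.016 y 0.000 z 0.025
0.53 x -0.015 y -0.000 z 0.026
0.49 x -0.014 y 0.000 z 0.027
0.45 x -0.013 y -0.000 z 0.027
0.41 x -0.011 y 0.000 z 0.028
0.37 x -0.010 y -0.000 z 0.028
0.33 x -0.009 y 0.000 z 0.028
0.29 x -0.008 y 0.000 z 0.029
0.25 x -0.007 y 0.000 z 0.029
0.21 x -0.006 y -0.000 z 0.029
0.17 x -0.005 y -0.000 z 0.030
0.13 x -0.003 y 0.000 z 0.030
0.1 x -0.002 y -0.000 z 0.022
9.9833 [ 0.52823115 -0.12228702  0.28410658] [ 3.14005083 -0.00543331  0.15047646] [-0.19204227 -0.21019653  0.36976842] [-0.43463305  0.35245514  1.57981563  0.00183769  1.20394142  0.98503647]
```

View pics/w15.png

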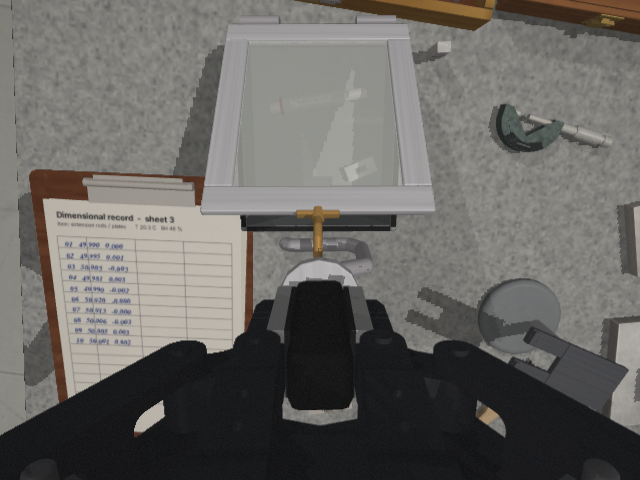

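Call:
step_arm --motion '[{"hand": 0, "x": -0.017, "y": -0.003, "z": 0.018, "wx": 0.01, "wy": -0.04, "wz": 0}, {"hand": 0, "x": -0.018, "y": 0, "z": 0.024, "wx": 0, "wy": 0, "wz": 0}, {"hand": 0, "x": -0.017, "y": 0, "z": 0.025, "wx": 0, "wy": 0, "wz": 0}, {"hand": 0, "x": -0.016, "y": 0, "z": 0.025, "wx": 0, "wy": 0, "wz": 0}, {"hand": 0, "x": -0.015, "y": 0, "z": 0.026, "wx": 0, "wy": 0, "wz": 0}, {"hand": 0, "x": -0.014, "y": 0, "z": 0.027, "wx": 0, "wy": 0, "wz": 0}, {"hand": 0, "x": -0.013, "y": 0, "z": 0.027, "wx": 0, "wy": 0, "wz": 0}, {"hand": 0, "x": -0.011, "y": 0, "z": 0.028, "wx": 0, "wy": 0, "wz": 0}, {"hand": 0, "x": -0.005, "y": 0, "z": 0.014, "wx": 0, "wy": 0, "wz": 0}, {"hand": 0, "x": 0, "y": 0, "z": 0, "wx": 0, "wy": 0, "wz": 0}]'

```text
t: 10.87
tcp_pos: [0.4963, -0.1273, 0.2262]
orientation: [3.139, -0.006, 0.15]
wrist_force: [0.8, 0.2, 1.3]
finger_gap: 0.199
```

```bash
python3 arc.py  .33 .29 .25 .21 .17 .13 .10 .09 .08
```

```text
theta est (np.float64(0.3671787934688871), np.float64(0.0008116574171217429)) box rel hinge mm [-176.3   -1.3   60.3]
t 10.87 hook [ 0.4969 -0.1274  0.1353] tcp [ 0.4963 -0.1273  0.2262] rpy [ 3.1391 -0.0065  0.1499] F [0.83 0.18 1.31] err box mm [-2.9  1.3 -6.4]
total shares [-0.009 -0.004  0.025] turn shares [ 0.024 -0.062 -0.02 ] mm [-2.4 -1.   6.3]
0.33 x -0.012 y -0.005 z 0.025
0.29 x -0.008 y 0.000 z 0.029
0.25 x -0.007 y 0.000 z 0.029
0.21 x -0.006 y -0.000 z 0.029
0.17 x -0.005 y -0.000 z 0.030
0.13 x -0.003 y 0.000 z 0.030
0.1 x -0.002 y -0.000 z 0.022
0.09 x -0.000 y 0.000 z 0.007
0.08 x -0.000 y 0.000 z 0.007
```

Call:
step_arm --motion '[{"hand": 0, "x": -0.01, "y": -0.003, "z": 0.025, "wx": 0.02, "wy": -0.06, "wz": 0}, {"hand": 0, "x": -0.008, "y": 0, "z": 0.029, "wx": 0, "wy": 0, "wz": 0}, {"hand": 0, "x": -0.007, "y": 0, "z": 0.029, "wx": 0, "wy": 0, "wz": 0}, {"hand": 0, "x": -0.006, "y": 0, "z": 0.029, "wx": 0, "wy": 0, "wz": 0}, {"hand": 0, "x": -0.004, "y": 0, "z": 0.02, "wx": 0, "wy": 0, "wz": 0}, {"hand": 0, "x": -0.002, "y": 0, "z": 0.015, "wx": 0, "wy": 0, "wz": 0}, {"hand": 0, "x": 0, "y": 0, "z": 0, "wx": 0, "wy": 0, "wz": 0}]'

```text
t: 11.45
tcp_pos: [0.4877, -0.1286, 0.1861]
orientation: [3.14, -0.002, 0.15]
wrist_force: [0.2, 0.4, 2.3]
finger_gap: 0.198
```

```bash
python3 arc.py  .13 .10 .08 .06 .05 0
python3 - <<'E'
from h import *
d=env.camera("side");crop(d,"s16.png",250,150,150,130,5)
E
```

```text
theta est (np.float64(0.14590072249591446), np.float64(0.0006155141006438478)) box rel hinge mm [-185.4   -1.2   20.2]
t 11.45 hook [ 0.4879 -0.1287  0.0952] tcp [ 0.4877 -0.1286  0.1861] rpy [ 3.1398e+00 -2.3000e-03  1.5000e-01] F [0.22 0.39 2.26] err box mm [-0.9  1.2 -2.9]
total shares [-0.003 -0.004  0.012] turn shares [ 0.017 -0.022 -0.019] mm [-0.7 -1.   2.9]
0.13 x -0.004 y -0.005 z 0.012
0.1 x -0.002 y -0.000 z 0.022
0.08 x -0.001 y 0.000 z 0.015
0.06 x -0.000 y -0.000 z 0.015
0.05 x -0.000 y 0.000 z 0.007
0.0 x 0.000 y -0.000 z 0.037
```

View pics/s16.png

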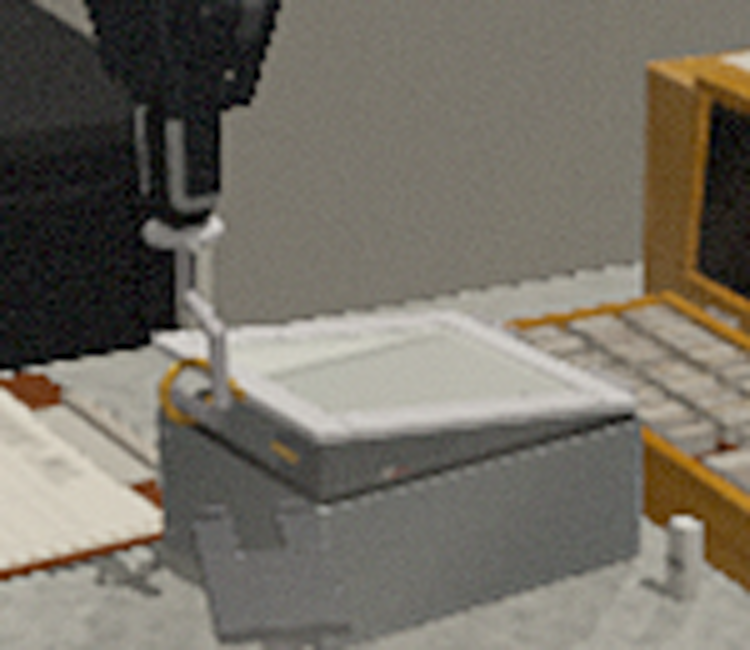

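Call:
step_arm --motion '[{"hand": 0, "x": -0.004, "y": -0.004, "z": 0.016, "wx": 0.01, "wy": -0.02, "wz": -0.02}, {"hand": 0, "x": -0.002, "y": 0, "z": 0.018, "wx": 0, "wy": 0, "wz": 0}, {"hand": 0, "x": -0.001, "y": 0, "z": 0.016, "wx": 0, "wy": 0, "wz": 0}, {"hand": 0, "x": 0, "y": 0, "z": 0.008, "wx": 0, "wy": 0, "wz": 0}, {"hand": 0, "x": 0, "y": 0, "z": 0, "wx": 0, "wy": 0, "wz": 0}]'

```text
t: 11.92
tcp_pos: [0.4866, -0.1286, 0.1713]
orientation: [3.139, -0.002, 0.153]
wrist_force: [1.3, 0.7, 2.6]
finger_gap: 0.2
```

```bash
cat > ff.py <<'E'
from arc import *
f=[];z=[]
for i in range(5):
    s=env.read_state();f.append(s['wrist_force']);z.append(hook(s)[2]);env.camera('side')
print('F mean',np.mean(f,0).round(2),'Fz',np.array(f)[:,2].round(2),'hookz',np.array(z).round(4),'moment',s['moment'].round(3))
E
python3 arc.py .06 .05 0; python3 ff.py
```

```text
theta est (np.float64(0.06655378441978915), np.float64(0.0005237959913279646)) box rel hinge mm [-186.5   -1.1    5.4]
t 11.92 hook [ 0.4868 -0.1288  0.0804] tcp [ 0.4866 -0.1286  0.1713] rpy [ 3.1387e+00 -1.8000e-03  1.5280e-01] F [1.26 0.66 2.61] err box mm [-0.6  1.1 -1.2]
total shares [-0.002 -0.003  0.005] turn shares [ 0.027 -0.017  0.008] mm [-0.4 -0.8  1.2]
0.06 x -0.002 y -0.004 z 0.005
0.05 x -0.000 y 0.000 z 0.007
0.0 x 0.000 y -0.000 z 0.037
F mean [1.16 0.19 0.77] Fz [ 2.61  1.34 -0.29  0.69 -0.52] hookz [0.0804 0.0805 0.0806 0.0806 0.0806] moment [-0.039 -0.231  0.014]
```

Call:
step_arm --motion '[{"hand": 0, "x": -0.001, "y": -0.003, "z": 0.007, "wx": 0.02, "wy": -0.01, "wz": 0}, {"hand": 0, "x": 0, "y": 0, "z": 0.007, "wx": 0, "wy": 0, "wz": 0}]'

```text
t: 12.33
tcp_pos: [0.4864, -0.1285, 0.1686]
orientation: [3.139, -0.001, 0.154]
wrist_force: [0.3, -0.2, 2.8]
finger_gap: 0.199
```

Call:
step_arm --motion '[{"hand": 0, "x": 0, "y": 0, "z": 0.006, "wx": 0, "wy": 0, "wz": 0}, {"hand": 0, "x": 0, "y": 0, "z": 0.006, "wx": 0, "wy": 0, "wz": 0}]'

```text
t: 12.5
tcp_pos: [0.4866, -0.1285, 0.1663]
orientation: [3.139, -0.002, 0.153]
wrist_force: [-0.7, 0.5, 14.5]
finger_gap: 0.197
```

Call:
step_arm --motion '[{"hand": 0, "x": 0, "y": 0, "z": 0.006, "wx": 0, "wy": 0, "wz": 0}]'

```text
t: 12.58
tcp_pos: [0.4866, -0.1285, 0.1656]
orientation: [3.139, -0.002, 0.154]
wrist_force: [-0.5, 1.1, 8.1]
finger_gap: 0.198
```

Call:
step_arm --motion '[{"hand": 0, "x": 0, "y": 0, "z": 0.006, "wx": 0, "wy": 0, "wz": 0}]'

```text
t: 12.67
tcp_pos: [0.4866, -0.1285, 0.1647]
orientation: [3.139, -0.002, 0.154]
wrist_force: [0.1, -0.0, 7.0]
finger_gap: 0.198
```

Call:
step_arm --motion '[{"hand": 0, "x": 0, "y": 0, "z": 0.006, "wx": 0, "wy": 0, "wz": 0}, {"hand": 0, "x": 0, "y": 0, "z": 0.006, "wx": 0, "wy": 0, "wz": 0}]'

```text
t: 12.83
tcp_pos: [0.4865, -0.1285, 0.1625]
orientation: [3.138, -0.002, 0.154]
wrist_force: [-0.1, -0.3, 4.3]
finger_gap: 0.199
```

Call:
step_arm --motion '[{"hand": 0, "x": 0, "y": 0, "z": 0.006, "wx": 0, "wy": 0, "wz": 0}]'

```text
t: 12.92
tcp_pos: [0.4865, -0.1284, 0.1611]
orientation: [3.138, -0.002, 0.154]
wrist_force: [0.8, -1.1, 3.3]
finger_gap: 0.198
```

Call:
step_arm --motion '[{"hand": 0, "x": 0, "y": 0, "z": 0.006, "wx": 0, "wy": 0, "wz": 0}]'

```text
t: 13.0
tcp_pos: [0.4865, -0.1284, 0.1595]
orientation: [3.138, -0.002, 0.154]
wrist_force: [0.8, -0.4, 2.9]
finger_gap: 0.199
```

Call:
step_arm --motion '[{"hand": 0, "x": 0, "y": 0, "z": 0.004, "wx": 0, "wy": 0, "wz": 0}]'

```text
t: 13.08
tcp_pos: [0.4867, -0.1284, 0.1588]
orientation: [3.138, -0.003, 0.154]
wrist_force: [-0.9, 1.0, 13.9]
finger_gap: 0.198
```

Call:
step_arm --motion '[{"hand": 0, "x": 0, "y": 0, "z": 0.004, "wx": 0, "wy": 0, "wz": 0}]'

```text
t: 13.17
tcp_pos: [0.4869, -0.1285, 0.1587]
orientation: [3.138, -0.003, 0.154]
wrist_force: [-1.8, 0.6, 16.2]
finger_gap: 0.2
```

Call:
step_arm --motion '[{"hand": 0, "x": 0, "y": 0, "z": 0.004, "wx": 0, "wy": 0, "wz": 0}]'

```text
t: 13.25
tcp_pos: [0.4869, -0.1285, 0.1588]
orientation: [3.138, -0.003, 0.154]
wrist_force: [-1.5, 0.5, 14.7]
finger_gap: 0.197
```

Call:
step_arm --motion '[{"hand": 0, "x": 0, "y": 0, "z": 0.003, "wx": 0, "wy": 0, "wz": 0}, {"hand": 0, "x": 0, "y": 0, "z": 0.003, "wx": 0, "wy": 0, "wz": 0}]'

```text
t: 13.42
tcp_pos: [0.4868, -0.1284, 0.1589]
orientation: [3.138, -0.003, 0.154]
wrist_force: [-0.7, -0.6, 7.9]
finger_gap: 0.2
```

Call:
step_arm --motion '[{"hand": 0, "x": 0, "y": 0, "z": 0.003, "wx": 0, "wy": 0, "wz": 0}]'

```text
t: 13.5
tcp_pos: [0.4868, -0.1284, 0.159]
orientation: [3.138, -0.003, 0.154]
wrist_force: [-0.3, -0.4, 10.7]
finger_gap: 0.199
```

Call:
step_arm --motion '[{"hand": 0, "x": 0, "y": 0, "z": 0.003, "wx": 0, "wy": 0, "wz": 0}]'

```text
t: 13.58
tcp_pos: [0.4868, -0.1284, 0.159]
orientation: [3.137, -0.003, 0.154]
wrist_force: [-1.1, -0.3, 10.3]
finger_gap: 0.201
```

```bash
python3 ff.py
```

```text
F mean [-1.08  0.19 10.11] Fz [10.28 10.57 10.11  9.73  9.85] hookz [0.0681 0.068  0.0681 0.068  0.068 ] moment [ 0.124  0.196 -0.023]
```

Call:
step_arm --motion '[{"hand": 0, "x": 0, "y": 0, "z": 0.0034, "wx": 0, "wy": 0, "wz": 0}]'

```text
t: 13.92
tcp_pos: [0.4868, -0.1284, 0.1589]
orientation: [3.137, -0.003, 0.154]
wrist_force: [-0.6, 1.3, 11.1]
finger_gap: 0.202
```

```bash
python3 ff.py
```

```text
F mean [-0.89  1.05 11.  ] Fz [11.12 11.54 10.91 10.66 10.76] hookz [0.068 0.068 0.068 0.068 0.068] moment [0.149 0.24  0.029]
```

Call:
step_arm --motion '[{"hand": 0, "x": 0, "y": 0, "z": 0.0037, "wx": 0, "wy": 0, "wz": 0}]'

```text
t: 14.25
tcp_pos: [0.4868, -0.1284, 0.1589]
orientation: [3.137, -0.003, 0.155]
wrist_force: [-0.9, 0.4, 11.3]
finger_gap: 0.198
```

```bash
python3 - <<'E'
from arc import *
f=[];t=[];z=[]
for i in range(52):
    s=env.read_state();f.append(s['wrist_force']);t.append(s['t']);z.append(hook(s)[2]);c=env.camera('side')
f=np.array(f);print(t[0],t[-1],f.mean(0).round(2),f[:,2].min().round(2),f[:,2].max().round(2),f[::6,2].round(1),min(z),max(z))
crop(c,"s17.png",250,150,150,130,5)
E
python3 snap.py w17
```

```text
14.25 16.8 [-0.87  0.51 11.16] 10.16 12.09 [11.3 10.2 11.2 10.2 10.7 11.5 10.8 11.6 11.8] 0.06797053266647882 0.06801745288387193
16.85 [ 0.48678039 -0.12835386  0.15889454] [ 3.13710215 -0.00342547  0.1546404 ] [-1.5025985   0.69884499 12.13486658] [-0.47917022  0.47223841  1.8103683  -0.00210942  0.85356753  0.93837561]
```

View pics/s17.png

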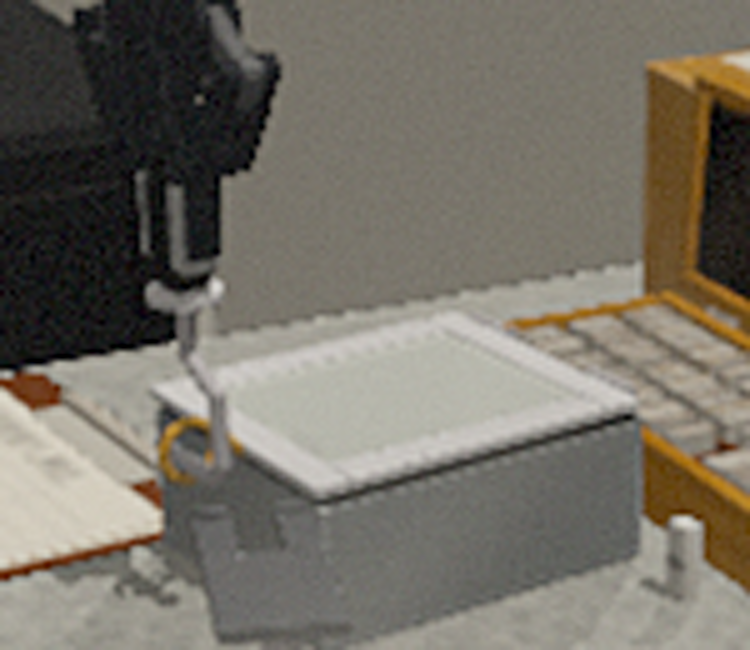

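View pics/w17.png

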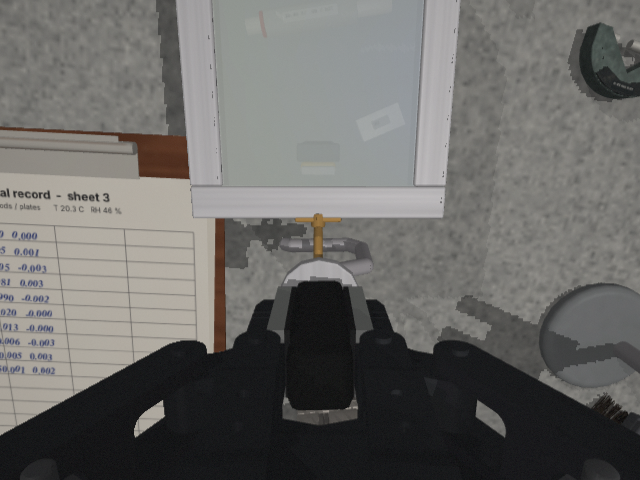

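Call:
step_arm --motion '[{"hand": 0, "x": 0, "y": 0, "z": -0.008, "wx": 0.03, "wy": -0.02, "wz": 0.02}, {"hand": 0, "x": 0, "y": 0, "z": -0.016, "wx": 0, "wy": 0, "wz": 0}, {"hand": 0, "x": 0, "y": 0, "z": -0.008, "wx": 0, "wy": 0, "wz": 0}, {"hand": 0, "x": 0, "y": 0, "z": 0, "wx": 0, "wy": 0, "wz": 0}, {"hand": 0, "x": 0, "y": 0, "z": 0, "wx": 0, "wy": 0, "wz": 0}]'

```text
t: 17.32
tcp_pos: [0.4833, -0.1266, 0.165]
orientation: [-3.137, 0.006, 0.153]
wrist_force: [-0.5, 0.2, -1.6]
finger_gap: 0.199
```

```bash
python3 - <<'E'
from arc import *
show(ring(0)+[0,0,.0015]); show(ring(0)+[0,0,.0015]+Bz@np.array([0,-.05,0]))
E
python3 ff.py
```

```text
t 17.32 hook [ 0.4827 -0.1263  0.0741] tcp [ 0.4833 -0.1266  0.165 ] rpy [-3.1373  0.0065  0.1526] F [-0.49  0.18 -1.62] err box mm [ 3.2 -2.1  2.4]
total shares [ 0.01   0.007 -0.01 ] turn shares [-0.041  0.062  0.005] mm [ 2.6  1.7 -2.4]
t 17.32 hook [ 0.4827 -0.1263  0.0741] tcp [ 0.4833 -0.1266  0.165 ] rpy [-3.1373  0.0065  0.1526] F [-0.49  0.18 -1.62] err box mm [  3.2 -52.1   2.4]
total shares [ 0.01   0.207 -0.01 ] turn shares [-0.041  0.062  0.005] mm [ 2.6 51.7 -2.6]
F mean [-0.11  0.26 -1.13] Fz [-1.62 -1.76 -0.91 -0.02 -1.33] hookz [0.0741 0.074  0.0741 0.0742 0.0742] moment [-0.029  0.031 -0.009]
```

Call:
step_arm --motion '[{"hand": 0, "x": 0.01, "y": 0.003, "z": -0.01, "wx": -0.04, "wy": 0.06, "wz": 0}, {"hand": 0, "x": 0, "y": 0, "z": 0, "wx": 0, "wy": 0, "wz": 0}, {"hand": 0, "x": 0, "y": 0, "z": 0, "wx": 0, "wy": 0, "wz": 0}]'

```text
t: 17.82
tcp_pos: [0.4865, -0.1271, 0.1677]
orientation: [3.141, -0.001, 0.153]
wrist_force: [0.2, -0.1, -0.9]
finger_gap: 0.2
```

```bash
python3 - <<'E'
from arc import *
show(ring(0)+[0,0,.0015]); show(ring(0)+[0,0,.0015]+Bz@np.array([0,-.05,0]))
E
python3 snap.py w18
python3 - <<'E'
from h import *
import pickle
s,c=pickle.load(open('w18.pkl','rb'));crop(c,"w18a.png",230,180,160,100,5)
d=env.camera('side');crop(d,"s18.png",270,215,60,60,10)
E
```

```text
t 17.82 hook [ 0.4866 -0.1272  0.0768] tcp [ 0.4865 -0.1271  0.1677] rpy [ 3.141e+00 -8.000e-04  1.526e-01] F [ 0.22 -0.11 -0.88] err box mm [-0.5 -0.6 -0.3]
total shares [-0.002  0.002  0.001] turn shares [ 0.005 -0.007  0.005] mm [-0.4  0.6  0.3]
t 17.82 hook [ 0.4866 -0.1272  0.0768] tcp [ 0.4865 -0.1271  0.1677] rpy [ 3.141e+00 -8.000e-04  1.526e-01] F [ 0.22 -0.11 -0.88] err box mm [ -0.5 -50.6  -0.3]
total shares [-0.002  0.202  0.001] turn shares [ 0.005 -0.007  0.005] mm [-0.5 50.6  0.3]
17.8167 [ 0.48649384 -0.1271387   0.16768801] [ 3.14103372e+00 -7.73521895e-04  1.52560412e-01] [ 0.22145917 -0.10579451 -0.88199869] [-4.78205446e-01  4.58566032e-01  1.80107207e+00  6.24143951e-06
  8.81000240e-01  9.40026716e-01]
```

View pics/w18a.png

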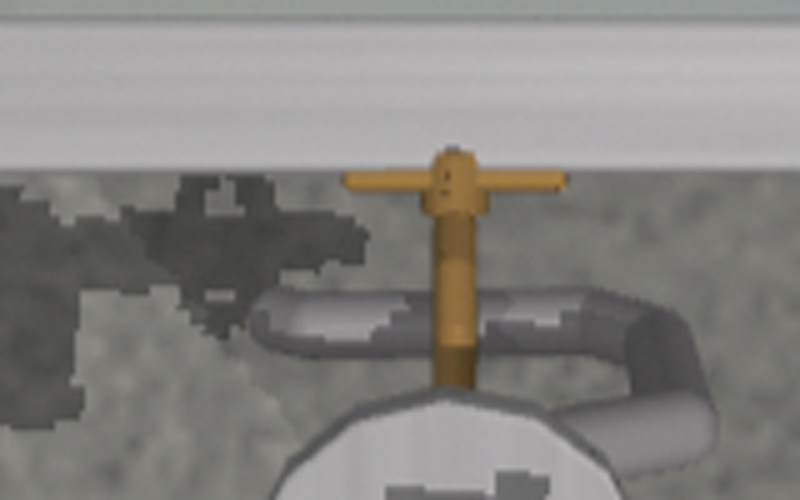

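View pics/s18.png

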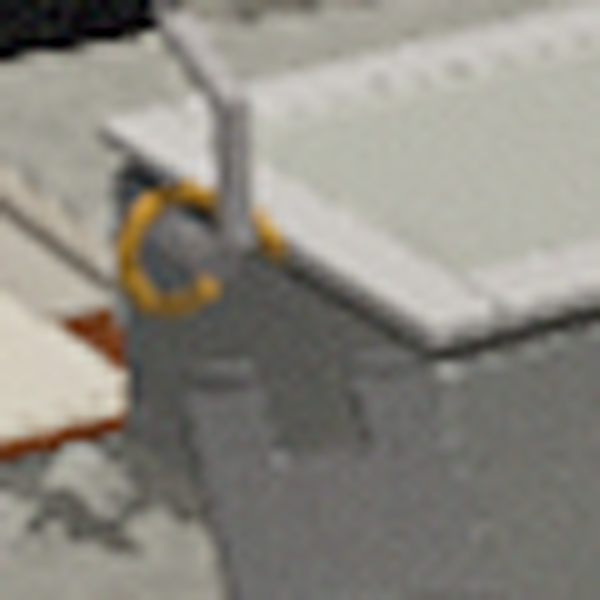

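Call:
step_arm --motion '[{"hand": 0, "x": -0.001, "y": 0.02, "z": 0, "wx": 0, "wy": 0, "wz": 0}, {"hand": 0, "x": 0, "y": 0.03, "z": 0, "wx": 0, "wy": 0, "wz": 0}, {"hand": 0, "x": 0, "y": 0.03, "z": 0, "wx": 0, "wy": 0, "wz": 0}, {"hand": 0, "x": 0, "y": 0.03, "z": 0, "wx": 0, "wy": 0, "wz": 0}, {"hand": 0, "x": 0, "y": 0.03, "z": 0, "wx": 0, "wy": 0, "wz": 0}, {"hand": 0, "x": 0, "y": 0.03, "z": 0, "wx": 0, "wy": 0, "wz": 0}, {"hand": 0, "x": 0, "y": 0.01, "z": 0, "wx": 0, "wy": 0, "wz": 0}, {"hand": 0, "x": 0, "y": 0, "z": 0, "wx": 0, "wy": 0, "wz": 0}]'

```text
t: 18.58
tcp_pos: [0.4942, -0.1781, 0.1677]
orientation: [3.14, -0.002, 0.151]
wrist_force: [-0.7, 0.3, -1.5]
finger_gap: 0.203
```

```bash
python3 ff.py;python3 snap.py w19; python3 plan.py .4579 -.2566 .200 -.269 6
```

```text
F mean [-0.03  0.1  -1.05] Fz [-1.53 -0.73 -0.76 -1.95 -0.27] hookz [0.0768 0.0768 0.0768 0.0768 0.0768] moment [-0.017 -0.021  0.004]
18.8333 [ 0.49374037 -0.17647067  0.16769604] [ 3.14038736e+00 -8.30879459e-04  1.53132076e-01] [-0.1924706  -0.49357089 -1.25846603] [-5.56363003e-01  4.82792973e-01  1.74926096e+00 -4.73350044e-04
  9.08123208e-01  8.61592702e-01]
t 18.88 p [ 0.4938 -0.1765  0.1677] rpy [ 3.1402e+00 -1.0000e-03  1.5330e-01] F [-0.4  -0.16 -0.67] gap 0.199 dist [-0.0359 -0.0801  0.0323] turn deg [ 0.07 -0.07 24.19]
0 {'x': np.float64(-0.03), 'y': np.float64(0.05), 'z': np.float64(-0.021)} {'wx': np.float64(0.002), 'wy': np.float64(-0.002), 'wz': np.float64(0.672)} norm mm 15.6
3 {'x': np.float64(-0.019), 'y': np.float64(0.055), 'z': np.float64(-0.021)} {'wx': np.float64(0.002), 'wy': np.float64(-0.002), 'wz': np.float64(0.672)} norm mm 15.6
5 {'x': np.float64(-0.011), 'y': np.float64(0.058), 'z': np.float64(-0.022)} {'wx': np.float64(0.002), 'wy': np.float64(-0.002), 'wz': np.float64(0.672)} norm mm 15.6
```

View pics/w19.png

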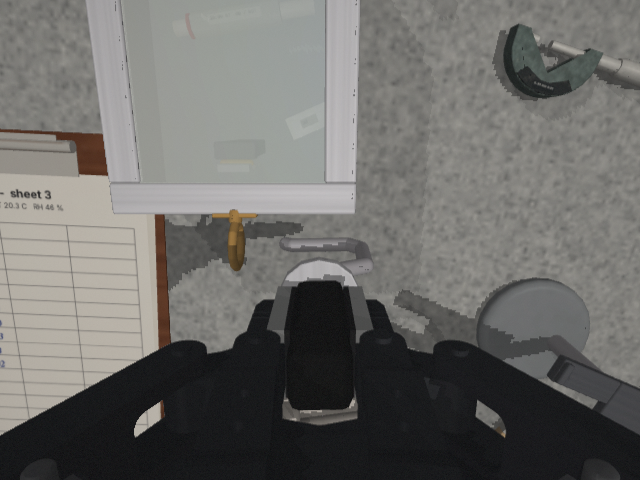

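Call:
step_arm --motion '[{"hand": 0, "x": -0.05, "y": 0.02, "z": -0.05, "wx": 0, "wy": 0, "wz": 0}, {"hand": 0, "x": -0.06, "y": 0.04, "z": -0.06, "wx": 0, "wy": 0, "wz": 0.2}, {"hand": 0, "x": -0.02, "y": 0.05, "z": -0.02, "wx": 0, "wy": 0, "wz": 0.7}, {"hand": 0, "x": 0, "y": 0.05, "z": 0, "wx": 0, "wy": 0, "wz": 0.8}, {"hand": 0, "x": 0.01, "y": 0.05, "z": 0, "wx": 0, "wy": 0, "wz": 0.8}, {"hand": 0, "x": 0.01, "y": 0.03, "z": 0, "wx": 0, "wy": 0, "wz": 0.8}, {"hand": 0, "x": 0, "y": 0.01, "z": 0, "wx": 0, "wy": 0, "wz": 0.3}, {"hand": 0, "x": 0, "y": 0, "z": 0, "wx": 0, "wy": 0, "wz": 0}, {"hand": 0, "x": 0, "y": 0, "z": 0, "wx": 0, "wy": 0, "wz": 0}]'

```text
t: 19.63
tcp_pos: [0.4676, -0.2418, 0.2018]
orientation: [-3.141, 0.001, -0.235]
wrist_force: [-0.6, 0.1, -0.9]
finger_gap: 0.206
```

```bash
python3 plan.py .4579 -.2566 .200 -.269 2; python3 snap.py w20;  python3 - <<'E'
from h import *
import pickle
s,c=pickle.load(open('w20.pkl','rb'));print(1)
E
```

```text
t 19.63 p [ 0.4676 -0.2418  0.2018] rpy [-3.1414e+00  9.0000e-04 -2.3480e-01] F [-0.61  0.06 -0.85] gap 0.206 dist [-0.0097 -0.0148 -0.0018] turn deg [-0.01  0.05  1.96]
0 {'x': np.float64(-0.012), 'y': np.float64(0.033), 'z': np.float64(0.004)} {'wx': np.float64(-0.001), 'wy': np.float64(0.004), 'wz': np.float64(0.163)} norm mm 8.9
1 {'x': np.float64(-0.011), 'y': np.float64(0.034), 'z': np.float64(0.004)} {'wx': np.float64(-0.001), 'wy': np.float64(0.004), 'wz': np.float64(0.163)} norm mm 8.9
19.6333 [ 0.46762553 -0.24182117  0.20181005] [-3.14138771e+00  9.08299949e-04 -2.34796824e-01] [-0.6093942   0.05621247 -0.85354665] [-6.89570195e-01  4.35770803e-01  1.70990021e+00 -2.55872440e-04
  9.96827653e-01  1.11616208e+00]
1
```

View pics/w20.png

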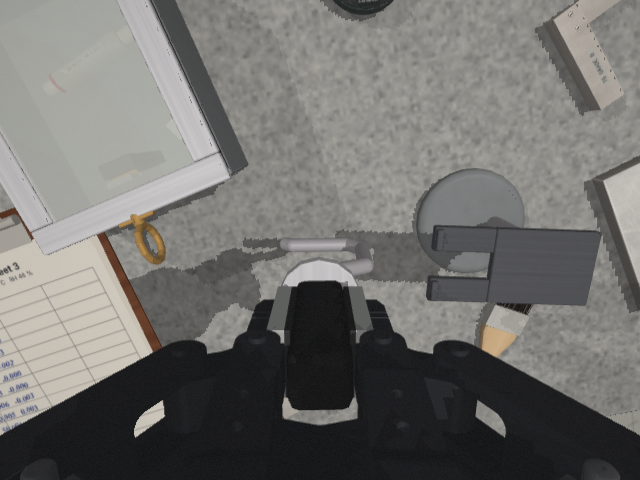

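Call:
step_arm --motion '[{"hand": 0, "x": -0.012, "y": 0.033, "z": 0.0, "wx": 0, "wy": 0, "wz": 0.16}, {"hand": 0, "x": -0.011, "y": 0.024, "z": 0.03, "wx": 0, "wy": 0, "wz": 0.14}, {"hand": 0, "x": 0, "y": 0, "z": 0.06, "wx": 0, "wy": 0, "wz": 0}, {"hand": 0, "x": 0, "y": 0, "z": 0.06, "wx": 0, "wy": 0, "wz": 0}, {"hand": 0, "x": 0, "y": 0, "z": 0.03, "wx": 0, "wy": 0, "wz": 0}, {"hand": 0, "x": 0, "y": 0, "z": 0, "wx": 0, "wy": 0, "wz": 0}, {"hand": 0, "x": 0, "y": 0, "z": 0, "wx": 0, "wy": 0, "wz": 0}]'

```text
t: 20.27
tcp_pos: [0.4563, -0.2547, 0.1539]
orientation: [3.142, 0.002, -0.267]
wrist_force: [0.1, -0.6, -0.7]
finger_gap: 0.202
```

```bash
python3 plan.py .4579 -.2566 .1475 -.269 1
```

```text
t 20.27 p [ 0.4563 -0.2547  0.1539] rpy [ 3.1416e+00  1.9000e-03 -2.6680e-01] F [ 0.12 -0.56 -0.68] gap 0.202 dist [ 0.0016 -0.0019 -0.0064] turn deg [0.   0.11 0.13]
0 {'x': np.float64(0.008), 'y': np.float64(0.006), 'z': np.float64(0.026)} {'wx': np.float64(0.0), 'wy': np.float64(0.019), 'wz': np.float64(0.021)} norm mm 6.9
```

Call:
step_arm --motion '[{"hand": 0, "x": 0.008, "y": 0.006, "z": 0.025, "wx": 0, "wy": 0.02, "wz": 0.02}, {"hand": 0, "x": 0, "y": 0, "z": 0, "wx": 0, "wy": 0, "wz": 0}, {"hand": 0, "x": 0, "y": 0, "z": 0, "wx": 0, "wy": 0, "wz": 0}]'

```text
t: 20.52
tcp_pos: [0.4583, -0.2574, 0.1479]
orientation: [3.141, -0.002, -0.269]
wrist_force: [-0.8, -0.1, -1.7]
finger_gap: 0.199
```

```bash
python3 plan.py .4390 -.3248 .1475 -.269 8; python3 snap.py w21
python3 - <<'E'
from h import *
d=env.camera('side');crop(d,"s21.png",250,180,120,130,5)
E
```

```text
t 20.52 p [ 0.4583 -0.2574  0.1479] rpy [ 3.1408e+00 -1.8000e-03 -2.6920e-01] F [-0.78 -0.13 -1.74] gap 0.199 dist [-0.0193 -0.0674 -0.0004] turn deg [ 0.05 -0.1  -0.01]
0 {'x': np.float64(-0.0), 'y': np.float64(0.035), 'z': np.float64(0.0)} {'wx': np.float64(0.001), 'wy': np.float64(-0.002), 'wz': np.float64(-0.0)} norm mm 8.8
4 {'x': np.float64(-0.0), 'y': np.float64(0.035), 'z': np.float64(0.0)} {'wx': np.float64(0.001), 'wy': np.float64(-0.002), 'wz': np.float64(-0.0)} norm mm 8.8
7 {'x': np.float64(-0.0), 'y': np.float64(0.035), 'z': np.float64(0.0)} {'wx': np.float64(0.001), 'wy': np.float64(-0.002), 'wz': np.float64(-0.0)} norm mm 8.8
20.5167 [ 0.45832075 -0.25737897  0.14792121] [ 3.14079433e+00 -1.81587148e-03 -2.69174358e-01] [-0.78051261 -0.12501492 -1.73662365] [-7.24500682e-01  5.15086600e-01  1.76317300e+00  1.07482443e-04
  8.61351127e-01  1.11540079e+00]
```

View pics/w21.png

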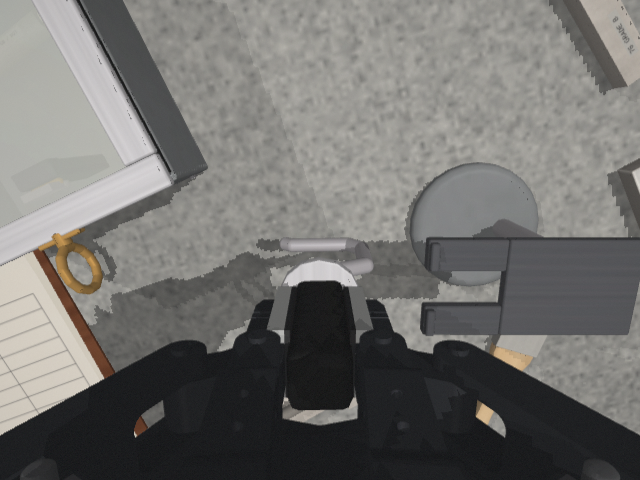

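View pics/s21.png

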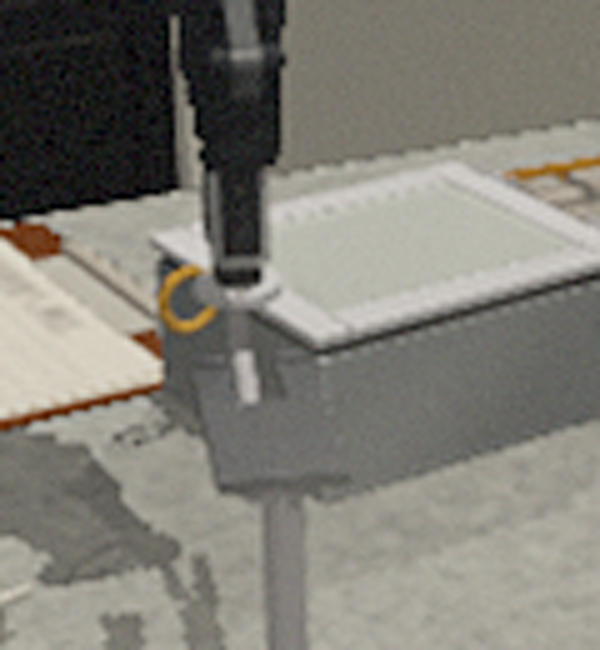

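Call:
step_arm --motion '[{"hand": 0, "x": 0, "y": 0.025, "z": 0, "wx": 0, "wy": 0, "wz": 0}, {"hand": 0, "x": 0, "y": 0.035, "z": 0, "wx": 0, "wy": 0, "wz": 0}, {"hand": 0, "x": 0, "y": 0.035, "z": 0, "wx": 0, "wy": 0, "wz": 0}, {"hand": 0, "x": 0, "y": 0.035, "z": 0, "wx": 0, "wy": 0, "wz": 0}, {"hand": 0, "x": 0, "y": 0.03, "z": 0, "wx": 0, "wy": 0, "wz": 0}, {"hand": 0, "x": 0, "y": 0, "z": 0, "wx": 0, "wy": 0, "wz": 0}, {"hand": 0, "x": 0, "y": 0, "z": 0, "wx": 0, "wy": 0, "wz": 0}]'

```text
t: 21.2
tcp_pos: [0.4472, -0.302, 0.1496]
orientation: [3.138, -0.005, -0.27]
wrist_force: [-0.2, 0.1, -1.5]
finger_gap: 0.197
```

```bash
python3 plan.py .4390 -.3248 .1475 -.269 1; python3 snap.py w22
```

```text
t 21.2 p [ 0.4472 -0.302   0.1496] rpy [ 3.1382 -0.0054 -0.2697] F [-0.19  0.15 -1.51] gap 0.197 dist [-0.0082 -0.0228 -0.0021] turn deg [ 0.2  -0.31 -0.04]
0 {'x': np.float64(-0.007), 'y': np.float64(0.097), 'z': np.float64(0.009)} {'wx': np.float64(0.033), 'wy': np.float64(-0.051), 'wz': np.float64(-0.006)} norm mm 24.3
21.2 [ 0.44715606 -0.30196906  0.14959636] [ 3.13816791 -0.00536358 -0.26967022] [-0.19260101  0.14947336 -1.50809117] [-8.01030264e-01  5.26148456e-01  1.73052271e+00 -3.05007343e-04
  8.78562139e-01  1.03963940e+00]
```

View pics/w22.png

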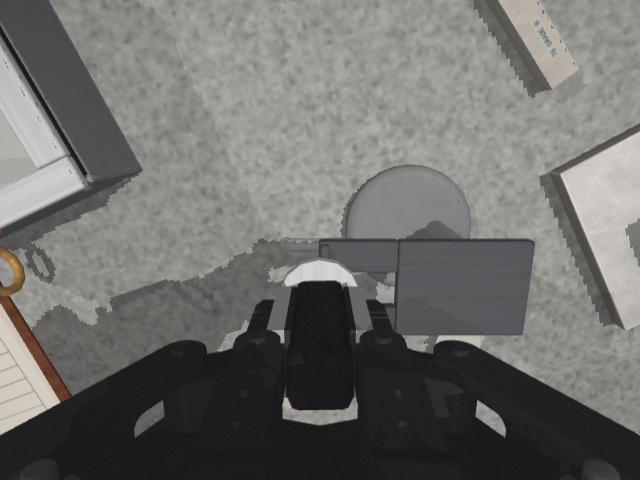

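Call:
step_arm --motion '[{"hand": 0, "x": -0.004, "y": 0.03, "z": 0.004, "wx": 0.03, "wy": -0.05, "wz": 0}, {"hand": 0, "x": -0.002, "y": 0.03, "z": 0, "wx": 0, "wy": 0, "wz": 0}, {"hand": 0, "x": 0, "y": 0.027, "z": 0, "wx": 0, "wy": 0, "wz": 0}, {"hand": 0, "x": 0, "y": 0, "z": 0, "wx": 0, "wy": 0, "wz": 0}, {"hand": 0, "x": 0, "y": 0, "z": 0, "wx": 0, "wy": 0, "wz": 0}]'

```text
t: 21.67
tcp_pos: [0.4391, -0.3241, 0.1483]
orientation: [-3.141, 0.001, -0.269]
wrist_force: [0.3, -0.3, -1.6]
finger_gap: 0.205
```

```bash
python3 plan.py .4390 -.3246 .1409 -.269 1
```

```text
t 21.67 p [ 0.4391 -0.3241  0.1483] rpy [-3.1413e+00  1.1000e-03 -2.6870e-01] F [ 0.34 -0.28 -1.63] gap 0.205 dist [-0.0001 -0.0005 -0.0074] turn deg [-0.02  0.06  0.02]
0 {'x': np.float64(0.0), 'y': np.float64(0.002), 'z': np.float64(0.029)} {'wx': np.float64(-0.003), 'wy': np.float64(0.01), 'wz': np.float64(0.003)} norm mm 7.4
```

Call:
step_arm --motion '[{"hand": 0, "x": 0, "y": 0.001, "z": 0.015, "wx": 0, "wy": 0.01, "wz": 0}, {"hand": 0, "x": 0, "y": 0, "z": 0.01, "wx": 0, "wy": 0, "wz": 0}, {"hand": 0, "x": 0, "y": 0, "z": 0, "wx": 0, "wy": 0, "wz": 0}, {"hand": 0, "x": 0, "y": 0, "z": 0, "wx": 0, "wy": 0, "wz": 0}]'

```text
t: 22.0
tcp_pos: [0.4389, -0.3239, 0.1412]
orientation: [-3.141, 0.0, -0.269]
wrist_force: [-0.2, 0.4, -1.1]
finger_gap: 0.2
```

```bash
python3 plan.py .4390 -.3246 .1409 -.269 1; python3 ff.py
```

```text
t 22.0 p [ 0.4389 -0.3239  0.1412] rpy [-3.1406e+00  4.0000e-04 -2.6870e-01] F [-0.24  0.45 -1.14] gap 0.2 dist [ 0.0001 -0.0007 -0.0003] turn deg [-0.06  0.02  0.02]
0 {'x': np.float64(0.001), 'y': np.float64(0.003), 'z': np.float64(0.001)} {'wx': np.float64(-0.009), 'wy': np.float64(0.004), 'wz': np.float64(0.003)} norm mm 0.8
F mean [-0.05  0.42 -1.03] Fz [-1.14 -0.97 -1.63 -0.68 -0.73] hookz [0.0503 0.0502 0.0504 0.0505 0.0506] moment [ 0.002  0.032 -0.021]
```

Nearly touching; lower by ~0.5 mm until the weight transfers.

Call:
step_arm --motion '[{"hand": 0, "x": 0, "y": 0.003, "z": 0.002, "wx": 0, "wy": 0, "wz": 0}, {"hand": 0, "x": 0, "y": 0, "z": 0.002, "wx": 0, "wy": 0, "wz": 0}, {"hand": 0, "x": 0, "y": 0, "z": 0.001, "wx": 0, "wy": 0, "wz": 0}]'

```text
t: 22.5
tcp_pos: [0.4391, -0.3251, 0.1409]
orientation: [3.141, -0.001, -0.268]
wrist_force: [-0.3, 0.9, 1.8]
finger_gap: 0.203
```

```bash
python3 ff.py;python3 plan.py .4390 -.3246 .1409 -.269 1
```

```text
F mean [-0.44  0.96  1.58] Fz [1.82 0.5  1.33 2.17 2.06] hookz [0.05 0.05 0.05 0.05 0.05] moment [ 0.069  0.186 -0.015]
t 22.75 p [ 0.4391 -0.3251  0.1409] rpy [ 3.1414e+00 -1.0000e-03 -2.6830e-01] F [-0.23  0.11  1.82] gap 0.197 dist [-0.0001  0.0005 -0.    ] turn deg [ 0.01 -0.06  0.04]
0 {'x': np.float64(-0.001), 'y': np.float64(-0.002), 'z': np.float64(0.0)} {'wx': np.float64(0.002), 'wy': np.float64(-0.01), 'wz': np.float64(0.007)} norm mm 0.5
```

Call:
step_arm --motion '[{"hand": 0.3, "x": 0, "y": 0, "z": 0, "wx": 0, "wy": 0, "wz": 0}, {"hand": 0.5, "x": 0, "y": 0, "z": 0, "wx": 0, "wy": 0, "wz": 0}, {"hand": 1, "x": 0, "y": 0, "z": 0, "wx": 0, "wy": 0, "wz": 0}, {"hand": 1, "x": 0, "y": 0, "z": 0, "wx": 0, "wy": 0, "wz": 0}, {"hand": 1, "x": 0, "y": 0, "z": 0, "wx": 0, "wy": 0, "wz": 0}, {"hand": 1, "x": 0, "y": 0, "z": 0, "wx": 0, "wy": 0, "wz": 0}, {"hand": 1, "x": 0, "y": 0, "z": -0.02, "wx": 0, "wy": 0, "wz": 0}]'

```text
t: 23.33
tcp_pos: [0.4392, -0.3252, 0.145]
orientation: [-3.141, -0.001, -0.269]
wrist_force: [-0.3, -0.7, 0.5]
finger_gap: 0.997
```

```bash
python3 snap.py w23
```

```text
23.3333 [ 0.43921526 -0.32520088  0.14497063] [-3.14145709e+00 -9.39738506e-04 -2.68515763e-01] [-0.26203898 -0.70214257  0.47400391] [-8.42215981e-01  5.42530809e-01  1.71290339e+00  8.05866717e-04
  8.85442906e-01  9.96586198e-01]
```

View pics/w23.png

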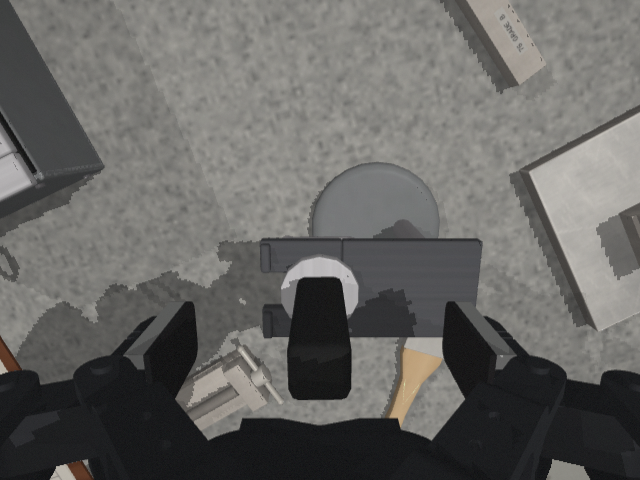

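Released cleanly; the pole hangs in the seat. I raise the hand clear.

Call:
step_arm --motion '[{"hand": 1, "x": 0, "y": 0, "z": -0.05, "wx": 0, "wy": 0, "wz": 0}, {"hand": 1, "x": 0, "y": 0, "z": -0.08, "wx": 0, "wy": 0, "wz": 0}, {"hand": 1, "x": 0, "y": 0, "z": -0.1, "wx": 0, "wy": 0, "wz": 0}, {"hand": 1, "x": 0, "y": 0, "z": -0.12, "wx": 0, "wy": 0, "wz": 0}, {"hand": 1, "x": 0, "y": 0, "z": -0.12, "wx": 0, "wy": 0, "wz": 0}, {"hand": 1, "x": 0, "y": 0, "z": -0.12, "wx": 0, "wy": 0, "wz": 0}, {"hand": 1, "x": 0, "y": 0, "z": -0.08, "wx": 0, "wy": 0, "wz": 0}, {"hand": 1, "x": 0, "y": 0, "z": 0, "wx": 0, "wy": 0, "wz": 0}, {"hand": 1, "x": 0, "y": 0, "z": 0, "wx": 0, "wy": 0, "wz": 0}]'

```text
t: 24.13
tcp_pos: [0.439, -0.3251, 0.3232]
orientation: [3.14, -0.003, -0.268]
wrist_force: [-0.5, 0.8, -0.6]
finger_gap: 1.0
```

```bash
python3 snap.py w24
python3 - <<'E'
from h import *
d=env.camera('side');cv2.imwrite("pics/s24.png",d['color'][:,:,::-1]);crop(d,"s24a.png",260,200,130,140,5)
E
```

```text
24.1333 [ 0.43902982 -0.32506408  0.32317194] [ 3.14044588e+00 -3.08884069e-03 -2.68426234e-01] [-0.5403985   0.80284226 -0.63318296] [-8.42354367e-01  3.20941289e-01  1.51370311e+00  7.40250326e-04
  1.30373177e+00  9.96675760e-01]
```

View pics/s24a.png

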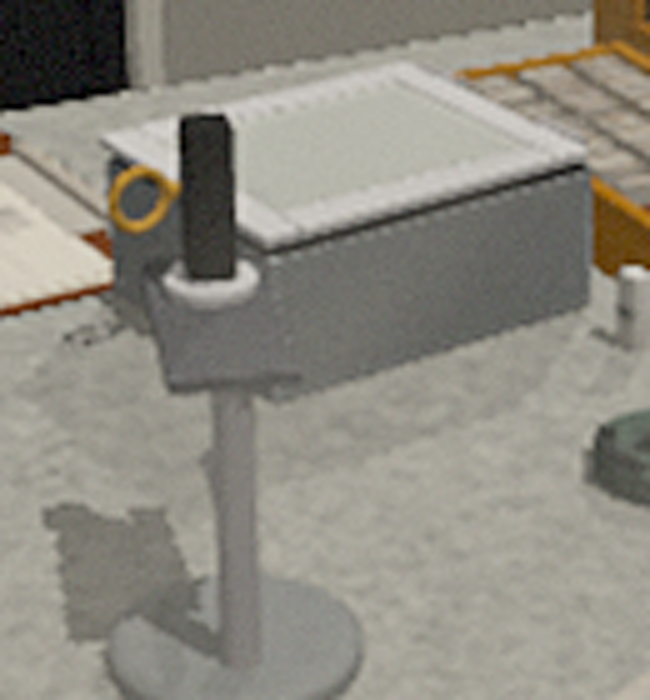

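View pics/w24.png

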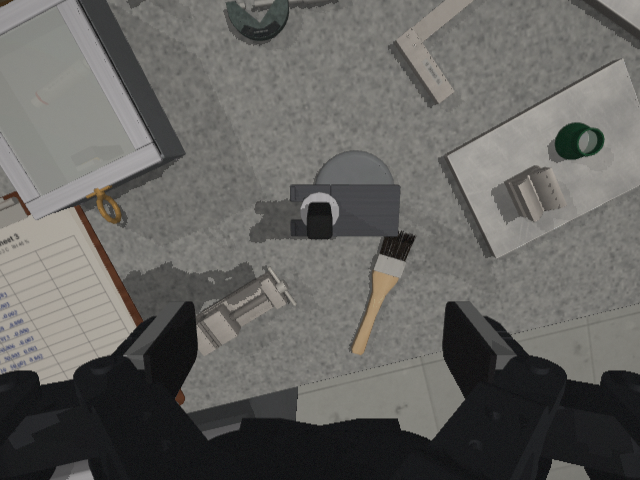

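```bash
python3 -c "
from station import env
print(env.job_done())"
```

```text
the job is handed in; nothing more can be done
None
```

The job is done and handed in at about 24 s of the 72 s allowed. I hooked the pole into the ring and drew the hatch down past its catch to the stop. After holding it pressed home I unhooked the pole and hung it back in its stand.

- **Hold:** the hatch was pressed for 2.6 s at about 12.3 N. That is a mean wrist reading of 11.2 N plus the roughly 1.1 N the hanging pole takes off it.
- **Ring load:** the highest readings were 14.5 N at the catch and 16.2 N just after touching the stop. Those are roughly 16 N and 17 N at the ring, under the 20 N limit. They were single end-of-call readings, and the wrist force is noisy by about 0.5 N, so a short peak between readings is not ruled out.
- **Hatch shut:** while pressed, the hook's height read 68.0 mm, exactly the value for shut. After unhooking, the side picture shows the hatch's front corner within half a pixel of where it was when pressed.
- **Pole:** it went back within 1 mm and 0.1° of the pose it was gripped in. The collar is on the fork inside the lips, the gripper is open, and the hand is about 130 mm above it.
- **Other things:** the vise, gauge block, square and brush look undisturbed in the last pictures, by eye only. The hand stayed above the box and hatch throughout.

No check failed or disagreed with another.

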